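# Zero the shaking plate's timer and un-nest the mould shells

## Robot

A 6-joint arm with a two-finger parallel gripper is mounted at the origin on the work surface. World frame = base frame: x ahead of the robot, y to its left, z up, the work surface at z = 0. Lengths are in mm, angles in rad, forces in N, time in s.
With the tool pointing down it reaches from about 325 to 850 mm from the base axis. Payload 4.4 kg.
Tool frame: the origin (TCP) lies at the very end of the fingers, on their centre line; the grasp point (between the pads) lies 19 mm behind it; z points along the fingers, y is the line along which they close (so a half turn about z gives the same grasp; the last joint's range is limited). The gripper opens to 94 mm and grips with 3 to 60 N. Pads are 16 mm wide; open, the fingers measure 119 mm over their backs; the gripper's body (75 mm by 177 mm) begins 78 mm behind the grasp point.
Start: joints at [1.077, 0.207, 1.542, -0, 1.393, -0.15], TCP at [193.282, 541.543, 178.347] pointing down, gripper open.
Joint ranges: [-2.73, 2.73], [-0.86, 2.22], [0.23, 2.46], [-1.11, 4.25], [0.08, 2.63], [-2.82, 2.82]. Speed limits (rad/s): [2.79, 2.79, 3.14, 3.14, 3.14, 3.14].

## Interface

Orientations are given as a unit quaternion [w, x, y, z].
In Python, from bench import monitor, cams, robot gives the robot as it stands.
- The arm moves only by the tool step_arm, never from a script. Its argument "commands" is a list of rows, each a list of 7 numbers: the shift along the tool's x, y, z in cm, then the turn, a rotation vector about the tool's x, y, z in rad, then the opening, from -1 (shut) to 1 (fully open). A call has 1 to 8 rows; each row is the pose to reach, as a shift and turn from the pose commanded when the call began, along the tool's axes at that moment; what a row does not reach only later rows make up. A row lasts 1/12 s, in which the tool goes at most 41.7 mm and 7.16 degrees, less where a joint would pass 70% of its speed; a pose out of reach is approached as far as the arm can. A call with a gripper value outside its range is refused whole. The fingers move at their own pace and stop on an object; "grip_force" is the grip in N (left out, the last holds). Time passes only in rows, so rows that repeat a pose let the fingers close. It gives the time, the measured TCP pose, the force, the opening and the grip force at its end, in the units of the state.
- monitor.read_state(): the state, without advancing time (a new reading comes with each control period).
- cams.grab_frame(name): name is "side" or "top"; returns the picture (384x512x3 uint8, blue, green, red); there is no depth.
- cams.camera_params(name): a dict with "fx", "fy", "cx", "cy" (pixels), "rvec" (rotation vector, rad) and "tvec" (3), from world to camera coordinates, as OpenCV has them. Camera axes: x right, y down, z forward; pixel columns grow to the right and rows downward; lengths in mm; the calibration is good to about 2 mm. A picture is of the moment at which its call begins. camera_params takes no time and is no camera call.
- robot.job_done(): hands the job in; it is judged then, once.
The state is a dict: "time_s": time; "joint_pos": joint angles; "qvel": joint speeds; "joint_torque": joint torques, N m; "ee_pos": TCP position; "orientation": TCP orientation; "contact_force": force on the tool from outside, world axes, zero at the start; "torque": the same for the moment, N m; "opening": finger opening in mm; "finger_force": force on a finger pad.
Only numpy, scipy, OpenCV 4.12 (cv2) and the standard library are available. Lean on these libraries where they do the work, as an engineer would, in place of code of your own. Each camera call takes 0.05 s, during which the arm holds its last target. There are 200 camera calls.

## Task

The flower-pot mould shells have been shaken clean. First turn the shaking plate's timer knob back anticlockwise all the way to its zero stop; then take the nest of shells apart, the outermost first and one at a time, and stand every shell, the same way up as it was, by itself on the black rubber mat. The white scraper lying on the mat is to end up flat on the cork pad; leave the other things on the bench where they are.

Things in the scene. Friction and masses are not known exactly. Their poses are not given: they have to be found in the camera images.
- shaker: fixed grey shaking plate, 300 (its x) by 160 mm, top 40 mm above the bench, left or right of the middle. Origin on the bench under its centre, z up. At its x = +72 mm, y = 0 stands the nest: three to five of the shells a to e (absent ones are None), each standing on the plate over all smaller ones, sides nearly parallel, at least 3 mm free all round and above. Timer knob at x = -85 mm, y = 0.
- timer_grip (a point): point on the timer knob's vertical axis at the height to grip, 77 mm above the bench. The knob is a black 64 mm disc with an upright grip bar on it, 61 mm long, 14 mm thick, its top 84 mm and its lower edge 54 mm above the bench.
- timer (a joint): angle of the timer knob, rad: 0 at the zero stop (a hard stop), growing clockwise seen from above, at most 6.0. At 0 the grip bar lies along the shaker's x axis; at value q it is turned clockwise by q from there. It stays where it is left; friction about 0.05 N m.
- shell_e: aluminium mould shell, largest of five sizes (None if absent): an upturned square box 114 mm wide, 68 mm high, open below, with a square neck 68 mm wide standing 32 mm up from the middle of its roof, sides parallel, top 100 mm up. Hollow, neck too: walls 3 mm, roof and cap 4 mm. Origin at the centre of the open underside, z up. 0.19 kg.
- shell_d: aluminium mould shell, number 4 from the smallest of five sizes (None if absent): an upturned square box 98 mm wide, 61 mm high, open below, with a square neck 55 mm wide standing 32 mm up from the middle of its roof, sides parallel, top 93 mm up. Hollow, neck too: walls 3 mm, roof and cap 4 mm. Origin at the centre of the open underside, z up. 0.16 kg.
- shell_c: aluminium mould shell, number 3 from the smallest of five sizes (None if absent): an upturned square box 82 mm wide, 54 mm high, open below, with a square neck 42 mm wide standing 32 mm up from the middle of its roof, sides parallel, top 86 mm up. Hollow, neck too: walls 3 mm, roof and cap 4 mm. Origin at the centre of the open underside, z up. 0.13 kg.
- shell_b: aluminium mould shell, number 2 from the smallest of five sizes (None if absent): an upturned square box 66 mm wide, 47 mm high, open below, with a square neck 29 mm wide standing 32 mm up from the middle of its roof, sides parallel, top 79 mm up. Hollow, neck too: walls 3 mm, roof and cap 4 mm. Origin at the centre of the open underside, z up. 0.10 kg.
- shell_a: aluminium mould shell, smallest of five sizes (None if absent): an upturned square box 50 mm wide, 40 mm high, open below, with a square neck 16 mm wide standing 32 mm up from the middle of its roof, sides parallel, top 72 mm up. Origin at the centre of the open underside, z up. 0.07 kg.
- mat: fixed black rubber mat, 320 mm (its x) by 260 mm (its y), 5 mm thick; origin on the bench under its centre; on the other side of the middle from the shaker.
- scraper: white plastic scraper, 185 mm long, lying flat on the mat at the start; handle 26 mm wide, 18 mm high, from x = -90 to +20 mm; blade 75 mm wide and 4 mm thick at its +x end up to x = +90 mm, joined by a shoulder 50 mm wide and 10 mm high from x = 18 to 48 mm. Origin on the underside, on the centre line. About 0.08 kg, centre of mass near the origin.
- pad: fixed cork pad in the middle, 180 mm (its x) by 90 mm (its y), 5 mm thick; origin on the bench under its centre.
- clamp_a: bystander: an orange spring clamp lying near the robot, about 130 by 75 mm, 22 mm high; origin under its pivot
- clamp_b: bystander: another such orange spring clamp at the far left
- try_square: bystander: steel try square lying at the far right, 180 by 110 mm, 18 mm high; origin under the middle of its stock
- jar: bystander: empty open glass jar, 72 mm in diameter, 85 mm high, beyond the cork pad; origin under its centre
- glue: bystander: glue bottle, 56 mm in diameter, 150 mm high, standing far beyond the pad to the left; origin under its centre
- brush: bystander: a flat brush, 200 mm long, lying far beyond the pad to the right; origin under its middle
Mind the look-alikes: they are no part of the job. Leave any yellow look-alike of the scraper alone.

How it is judged:
By the outcome, as a careful person would: the job done as asked, in the order asked, and still so for the second after the job is handed in, with the robot touching nothing.
Of shell_a, shell_b, shell_c, shell_d, shell_e only 3 to 5 are there at a start; the rules pass over those that are not, and their reading is None.
At some moment in a run one of scraper may be knocked a few centimetres aside while the robot is not near it.
It also fails if it takes over 210 s, if anything falls off the work surface, if the arm or the gripper's body presses on something with over 40 N, if the wrist force passes 120 N, or if a joint passes its speed limit or range.

## Working session

There is one attempt and no reset: what is moved stays moved. The work goes in short steps, Python scripts to look and compute and a tool call to move; the robot and the scene stay as the last step left them, time stands still between calls to the robot, and variables do not carry over. Pictures are saved under pics/ and viewed, at most 14 in all, crops included, and the job is handed in when it is done.

Besides the shell and the picture viewer there is one more tool, called after "Call:" by a JSON object that holds its "method" and its "body", one argument or row to a line. step_arm: Moves the arm, as the interface text tells. Its arguments: {"type":"object","properties":{"commands":{"type":"array","items":{"type":"array","items":{"type":"number"}}},"grip_force":{"type":"number"}},"required":["commands"]}

```bash
mkdir -p pics; ls; python3 - <<'E'
from bench import monitor,cams,robot
import cv2
for n in("top","side"):
    cv2.imwrite(f"pics/{n}0.png",cams.grab_frame(n)); print(cams.camera_params(n))
print(monitor.read_state())
E
```

```text
pics
{'fx': 385.7749400015196, 'fy': 385.7749400015196, 'cx': 257.6619630516307, 'cy': 195.03796269414096, 'rvec': array([ 2.1595287 , -2.12204502,  0.16286462]), 'tvec': array([  -8.15041839,  498.04336122, 1139.42879953])}
{'fx': 347.60099036461054, 'fy': 347.60099036461054, 'cx': 256.7416928646788, 'cy': 199.59455988863283, 'rvec': array([ 2.12678907, -0.60061559,  0.32972415]), 'tvec': array([-422.35863044,  210.42138735,  827.462217  ])}
{'time_s': 0.1, 'joint_pos': array([ 1.07750775e+00,  2.07371088e-01,  1.54278369e+00,  3.54642561e-05,
        1.39350986e+00, -1.50509806e-01]), 'qvel': array([-0.00143934, -0.00247153, -0.00381456,  0.00026579,  0.0007238 ,
        0.00031675]), 'joint_torque': array([-4.97528763e-04, -3.71864820e+01, -2.82293040e+01,  7.01269624e-02,
        3.11185070e-02, -3.69873169e-05]), 'ee_pos': array([192.8916244 , 540.8543716 , 177.29937384]), 'orientation': array([-3.44310420e-04,  1.70554548e-01,  9.85347691e-01, -9.77259588e-04]), 'contact_force': array([-0.85346363, -0.55286689, -0.68497196]), 'torque': array([ 0.02435067, -0.0297189 ,  0.05752274]), 'finger_force': 0.0, 'opening': 93.67934773000424}
```

View pics/top0.png

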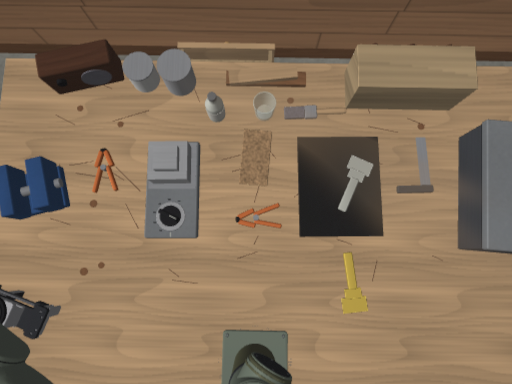

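View pics/side0.png

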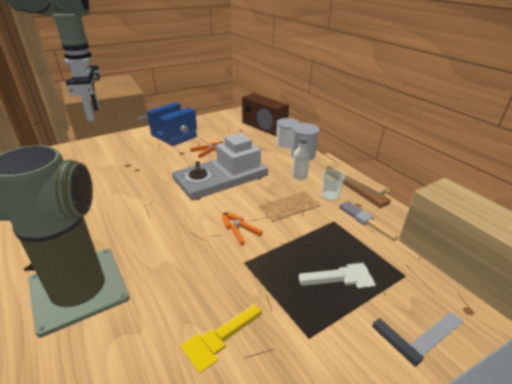

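Top view: shaker at left (172,190), with the nest at (170,160) and the knob at (171,215). The mat is at (340,186) with the white scraper on it (355,183), the pad at (256,157), clamp_a at (260,215) and the jar at (264,105). There are two scraper-like things. The white one at (355,183) lies on the mat and fits; the yellow one at (354,285) is the decoy. I'll confirm with a crop.

```bash
cat > h.py <<'E'
import numpy as np, cv2
from bench import monitor,cams,robot
P={n:cams.camera_params(n) for n in("top","side")}
def K(p): return np.array([[p["fx"],0,p["cx"]],[0,p["fy"],p["cy"]],[0,0,1.]])
def ray(n,uv):
    p=P[n];R=cv2.Rodrigues(p["rvec"])[0];uv=np.atleast_2d(np.asarray(uv,float))
    d=np.linalg.solve(K(p),np.c_[uv,np.ones(len(uv))].T).T@R
    return -R.T@p["tvec"],d
def onz(n,uv,z):
    c,d=ray(n,uv); return c+d*((z-c[2])/d[:,2])[:,None]
def proj(n,X):
    p=P[n]; return cv2.projectPoints(np.atleast_2d(np.asarray(X,float)),p["rvec"],p["tvec"],K(p),None)[0][:,0]
def big(mask,roi=None):
    m=mask.astype(np.uint8)*255
    if roi is not None:
        z=np.zeros_like(m);a,b,c,d=roi;z[b:d,a:c]=m[b:d,a:c];m=z
    cs=cv2.findContours(m,cv2.RETR_EXTERNAL,cv2.CHAIN_APPROX_NONE)[0]
    return max(cs,key=cv2.contourArea)
def rect(n,cnt,z):
    w=onz(n,cnt[:,0,:],z)[:,:2].astype(np.float32)
    return cv2.minAreaRect(w)
E
python3 - <<'E'
from h import *
im=cv2.imread("pics/top0.png");hsv=cv2.cvtColor(im,cv2.COLOR_BGR2HSV)
print("mat",rect("top",big(im.max(2)<50,(280,120,400,250)),5))
h,s,v=cv2.split(hsv)
sc=big((s<40)&(v>120),(300,130,385,235)); print("scr",rect("top",sc,8), onz("top",[[355,183]],8))
for p in [(171,150),(171,160),(155,200),(256,140),(256,160),(225,160),(358,166),(345,200),(172,217)]: print(p,hsv[p[1],p[0]])
pad=big((v<150)&(s>90),(236,120,278,192));print("pad",rect("top",pad,5))
kn=big(v<60,(150,195,195,235));print("knob",rect("top",kn,60),cv2.boundingRect(kn))
sh=big((s<50),(130,130,215,245));print("shaker",rect("top",sh,40))
c1=cv2.resize(im[135:245,140:210],None,fx=5,fy=5,interpolation=cv2.INTER_CUBIC)
c2=cv2.resize(im[130:240,295:390],None,fx=4.7,fy=5,interpolation=cv2.INTER_CUBIC)
cv2.imwrite("pics/c1.png",np.hstack([c1,c2[:,:446]]))
i2=cv2.imread("pics/side0.png");cv2.imwrite("pics/c2.png",cv2.resize(i2[125:205,165:275],None,fx=7,fy=7,interpolation=cv2.INTER_CUBIC))
E
```

```text
mat ((504.8664855957031, -248.84481811523438), (244.43238830566406, 239.1857452392578), 1.003557801246643)
scr ((543.3397827148438, -293.61724853515625), (73.68734741210938, 177.49917602539062), 66.1183853149414) [[ 546.48219872 -304.97181542    8.        ]]
(171, 150) [120   2 142]
(171, 160) [120   4 143]
(155, 200) [105   9 109]
(256, 140) [ 15 102 143]
(256, 160) [ 15 101 141]
(225, 160) [ 16  94 152]
(358, 166) [ 27  17 153]
(345, 200) [ 30  13 160]
(172, 217) [ 30  10 107]
pad ((619.8733520507812, 13.448074340820312), (208.65621948242188, 121.19280242919922), 5.388060569763184)
knob ((429.40753173828125, 260.3912658691406), (58.34302520751953, 60.13560485839844), 15.153778076171875) (159, 206, 22, 20)
shaker ((514.8226318359375, 261.8556823730469), (297.7627258300781, 161.3856658935547), 1.0297143459320068)
```

View pics/c1.png

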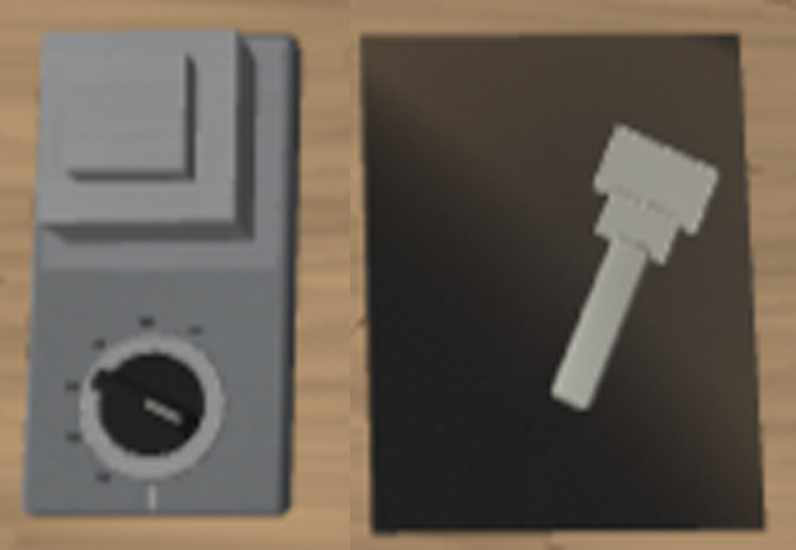

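View pics/c2.png

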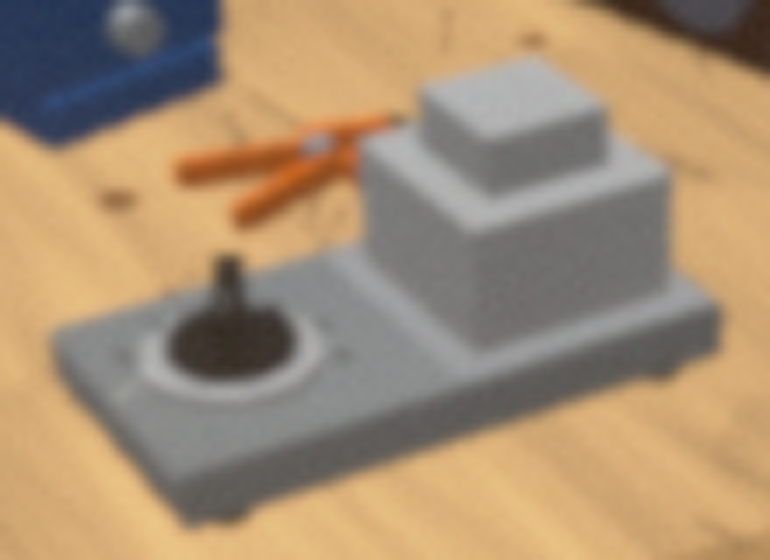

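The crop confirms the white scraper on the mat at (355,183), blade up-right. The knob's bar runs upper-left to lower-right (crop (97,375)–(197,428)), i.e. its axis is about 63° from world x. Next I identify the outer shell and refine the pad.

```bash
python3 - <<'E'
from h import *
print("cam",ray("top",[[0,0]])[0],ray("side",[[0,0]])[0])
c=np.array([586.8,263.2])
for nm,w,hh,nk,top in(("e",114,68,68,100),("d",98,61,55,93),("c",82,54,42,86)):
    a=onz("top",[[177.4,160]],40+top)[0];b=onz("top",[[165,169.4]],40+top)[0]
    a2=onz("top",[[187.6,160]],40+hh)[0];b2=onz("top",[[165,179.4]],40+hh)[0]
    print(nm,"pred half",nk/2,w/2,"meas",c[1]-a[1],c[0]-b[0],c[1]-a2[1],c[0]-b2[0])
im=cv2.imread("pics/top0.png");g=im.astype(int)
hsv=cv2.cvtColor(im,cv2.COLOR_BGR2HSV)
# scraper handle only
s,v=hsv[...,1],hsv[...,2]
sc=big((s<40)&(v>110),(300,130,385,235));w=onz("top",sc[:,0],8)[:,:2]
M=cv2.moments(sc);print("scr box",cv2.boxPoints(rect("top",sc,8)))
bil=cv2.bilateralFilter(im,9,30,5)
cr=im[118:198,225:295]
cv2.imwrite("pics/c3.png",cv2.resize(cr,None,fx=7,fy=7,interpolation=cv2.INTER_CUBIC))
E
```

```text
cam [ 318.13345483   -2.87024906 1202.16241613] [  57.6920907  -686.07222544  658.28126031]
e pred half 34.0 57.0 meas 34.396519342219676 35.959045112328795 57.10623673190378 58.45441110410616
d pred half 27.5 49.0 meas 32.86971319335288 34.42542607661187 55.76937113978411 57.10956054374583
c pred half 21.0 41.0 meas 31.342907044486083 32.891807040894946 54.43250554766442 55.7647099833855
scr box [[ 446.09824 -292.6307 ]
 [ 609.34595 -363.93112]
 [ 639.172   -295.642  ]
 [ 475.92432 -224.34158]]
```

View pics/c3.png

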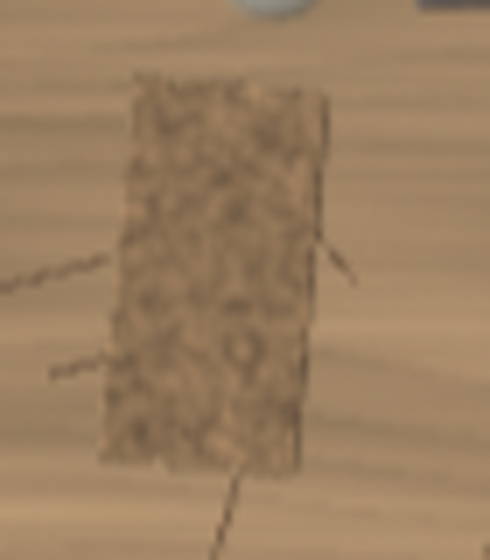

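The outer shell is e (measured 34/57 mm half-widths match); the pad is clear in the crop with corners at (135,75), (328,93), (298,472) and (103,460). Now I plan the move to the knob.

```bash
cat >> h.py <<'E'
def plan(*wps):
    """waypoints (x,y,z,yaw_deg of tool y axis); prints rows from the present pose: shift cm, turn about z"""
    s=monitor.read_state();w,x,y,z=s["orientation"]
    from scipy.spatial.transform import Rotation as Ro
    R=Ro.from_quat([x,y,z,w]).as_matrix();yaw=np.degrees(np.arctan2(R[1,1],R[0,1]))
    print("t",round(s["time_s"],1),"at",s["ee_pos"].round(1),"yaw",yaw.round(1),"open",round(s["opening"],1),"F",s["contact_force"].round(1),"Tz",s["torque"].round(2),"j",s["joint_pos"].round(2),"tilt",R[:,2].round(3))
    for p in wps:
        d=R.T@(np.array(p[:3])-s["ee_pos"])/10
        print(p,"->",d.round(2),"rz",np.round(-np.radians(p[3]-yaw),3))
E
python3 - <<'E'
from h import *
uv=np.array([[135,75],[328,93],[298,472],[103,460]])/7+[225,118]
w=onz("top",uv-0.43,5)[:,:2];print(w.round(0),cv2.minAreaRect(w.astype(np.float32)),w.mean(0))
b=onz("top",np.array([[97,375],[197,428]])/5+[140,135]-.4,84);print("bar",b.round(0),np.degrees(np.arctan2(*(b[0]-b[1])[1::-1])),b.mean(0))
plan((429.8,260.4,180,-27),(429.8,260.4,110,-27))
E
```

```text
[[720.  49.]
 [713. -40.]
 [536. -29.]
 [540.  59.]] ((627.5399169921875, 9.582786560058594), (89.30754852294922, 180.91897583007812), 86.7451400756836) [627.31950118   9.91379459]
bar [[443. 287.  84.]
 [413. 228.  84.]] 63.42628521624187 [428.08465285 257.43517747  84.        ]
t 0.1 at [192.9 540.9 177.3] yaw 70.4 open 93.7 F [-0.9 -0.6 -0.7] Tz [ 0.02 -0.03  0.06] j [ 1.08  0.21  1.54  0.    1.39 -0.15] tilt [-0.001 -0.002 -1.   ]
(429.8, 260.4, 180, -27) -> [-31.74 -18.45  -0.24] rz 1.699
(429.8, 260.4, 110, -27) -> [-31.74 -18.44   6.76] rz 1.699
```

Call:
{"method": "step_arm", "body": {
  "commands": [
    [-31.7, -18.4, -0.5, 0, 0, 1.7, 0.2],
    [-31.7, -18.4, -0.5, 0, 0, 1.7, 0.2],
    [-31.7, -18.4, -0.5, 0, 0, 1.7, 0.2],
    [-31.7, -18.4, -0.5, 0, 0, 1.7, 0.2],
    [-31.7, -18.4, -0.5, 0, 0, 1.7, 0.2],
    [-31.7, -18.4, -0.5, 0, 0, 1.7, 0.2],
    [-31.7, -18.4, -0.5, 0, 0, 1.7, 0.2],
    [-31.7, -18.4, -0.5, 0, 0, 1.7, 0.2]
  ]
}}

```text
time_s: 0.77
ee_pos: [409.0, 285.2, 182.6]
orientation: [-0.0, 0.624, 0.781, -0.0]
contact_force: [0.4, -0.0, -0.6]
opening: 56.4
finger_force: 0.0
```

```bash
python3 -c "
from h import *
plan((429.5,259.5,110,-27))"
```

```text
t 0.8 at [409.  285.2 182.6] yaw 12.7 open 56.4 F [ 0.4 -0.  -0.6] Tz [-0.06  0.01 -0.02] j [0.44 0.04 1.72 0.   1.38 0.21] tilt [-0. -0. -1.]
(429.5, 259.5, 110, -27) -> [-2.96  1.43  7.26] rz 0.693
```

Call:
{"method": "step_arm", "body": {
  "commands": [
    [-3.0, 1.4, 2, 0, 0, 0.7, 0.0],
    [-3.0, 1.4, 7, 0, 0, 0.7, 0.0],
    [-3.0, 1.4, 7, 0, 0, 0.7, 0.0],
    [-3.0, 1.4, 7, 0, 0, 0.7, 0.0],
    [-3.0, 1.4, 7, 0, 0, 0.7, 0.0],
    [-3.0, 1.4, 7, 0, 0, 0.7, 0.0],
    [-3.0, 1.4, 7, 0, 0, 0.7, 0.0],
    [-3.0, 1.4, 7, 0, 0, 0.7, 0.0]
  ]
}}

```text
time_s: 1.43
ee_pos: [428.6, 260.9, 112.5]
orientation: [-0.0, 0.852, 0.523, -0.0]
contact_force: [0.8, 0.4, -0.6]
opening: 47.0
finger_force: 0.0
```

```bash
python3 -c "
from h import *
plan((429.5,259.8,58,-27))
cv2.imwrite('pics/k1.png',np.hstack([cv2.resize(cams.grab_frame('top')[190:245,140:200],None,fx=6,fy=6),cv2.resize(cams.grab_frame('side')[110:200,160:230],None,fx=330/90,fy=330/90)]))"
```

```text
t 1.4 at [428.6 260.9 112.5] yaw -26.9 open 47.0 F [ 0.8  0.4 -0.6] Tz [-0.1   0.05 -0.03] j [ 0.37  0.12  1.79 -0.    1.24  0.84] tilt [-0.001 -0.    -1.   ]
(429.5, 259.8, 58, -27) -> [-0.05  0.13  5.45] rz 0.001
```

View pics/k1.png

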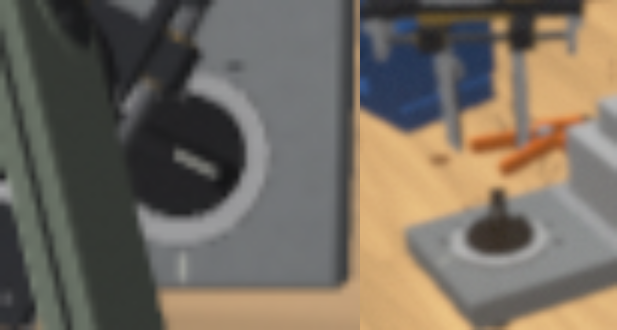

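The fingers straddle the bar correctly. Descend and grip.

Call:
{"method": "step_arm", "body": {
  "commands": [
    [0, 0.1, 2, 0, 0, 0, 0],
    [0, 0.1, 4, 0, 0, 0, 0],
    [0, 0.1, 5.3, 0, 0, 0, 0],
    [0, 0.1, 5.3, 0, 0, 0, 0],
    [0, 0.1, 5.3, 0, 0, 0, -1],
    [0, 0.1, 5.3, 0, 0, 0, -1],
    [0, 0.1, 5.3, 0, 0, 0, -1],
    [0, 0.1, 5.3, 0, 0, 0, -1]
  ],
  "grip_force": 15
}}

```text
time_s: 2.2
ee_pos: [430.9, 261.0, 61.1]
orientation: [0.0, 0.853, 0.522, 0.001]
contact_force: [-0.6, 0.0, -0.3]
opening: 23.9
finger_force: 0.0
```

Call:
{"method": "step_arm", "body": {
  "commands": [
    [0, 0, 0, 0, 0, 0, -1],
    [0, 0, 0, 0, 0, 0, -1],
    [0, 0, 0, 0, 0, -0.1, -1],
    [0, 0, 0, 0, 0, -0.2, -1],
    [0, 0, 0, 0, 0, -0.3, -1],
    [0, 0, 0, 0, 0, -0.4, -1],
    [0, 0, 0, 0, 0, -0.5, -1],
    [0, 0, 0, 0, 0, -0.6, -1]
  ]
}}

```text
time_s: 2.87
ee_pos: [430.0, 260.6, 60.1]
orientation: [0.0, 0.659, 0.753, 0.0]
contact_force: [-1.4, -1.2, -0.1]
opening: 0.4
finger_force: 0.0
```

```bash
python3 -c "
from h import *
plan((429.5,259.8,58,-27))"
```

```text
t 2.9 at [430.  260.6  60.1] yaw 7.6 open 0.4 F [-1.4 -1.2 -0.1] Tz [-0.09  0.04  0.02] j [0.37 0.19 1.83 0.   1.12 0.24] tilt [ 0.  0. -1.]
(429.5, 259.8, 58, -27) -> [-0.07 -0.06  0.21] rz 0.604
```

```bash
python3 -c "
from h import *
cv2.imwrite('pics/k2.png',np.hstack([cv2.resize(cams.grab_frame('top')[190:245,140:200],None,fx=6,fy=6),cv2.resize(cams.grab_frame('side')[110:200,160:230],None,fx=330/90,fy=330/90)]))"
```

```text
(no output)
```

View pics/k2.png

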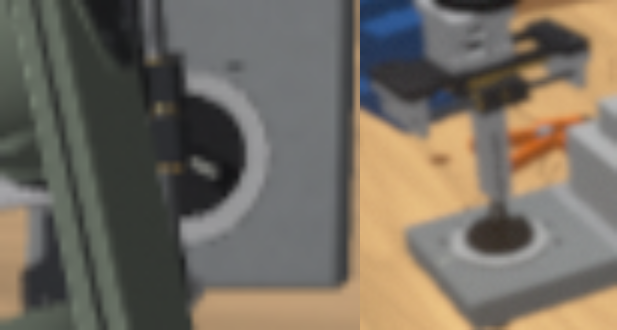

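```bash
python3 -c "
from h import *
s=monitor.read_state();e=s['ee_pos'];print(s['opening'])
f=330/90
for n,X in (('tcp',e),('tcp+30',e+[0,0,30]),('bar top',[429.5,260,84]),('bar near end',[429.5-14,260-27,84]),('disc',[429.5,260,54])):
    a=proj('side',X)[0];b=proj('top',X)[0]
    print(n,((a-[160,110]+.5)*f).round(0)+[360,0],((b-[140,190]+.5)*6).round(0))
"
```

```text
0.37689734284204734
tcp [502. 224.] [182. 153.]
tcp+30 [500. 196.] [168. 147.]
bar top [500. 202.] [172. 149.]
bar near end [498. 219.] [226. 179.]
disc [503. 231.] [186. 156.]
```

```bash
python3 -c "
from h import *
f=330/90
e=np.array([428.6,260.9,112.5]);y=np.array([np.cos(np.radians(-26.9)),np.sin(np.radians(-26.9)),0])
for k in(-27,27):
  for dz in (0,10,20,30):
    print(k,dz,((proj('side',e+k*y+[0,0,dz])[0]-[160,110]+.5)*f).round(0)+[360,0])
"
```

```text
-27 0 [465. 175.]
-27 10 [464. 165.]
-27 20 [463. 154.]
-27 30 [462. 144.]
27 0 [527. 173.]
27 10 [526. 163.]
27 20 [525. 153.]
27 30 [524. 142.]
```

```bash
python3 -c "
from h import *
e=np.array([192.9,540.9,177.3]);y=np.array([.336,.942,0])
for k in (-50,0,50): print(k,proj('side',[e+k*y,e+k*y+[0,0,25]]).round(1).tolist(),proj('top',[e+k*y,e+k*y+[0,0,25]]).round(1).tolist())
a=cv2.imread('pics/side0.png')[40:140,50:130];b=cv2.imread('pics/top0.png')[270:350,0:80]
cv2.imwrite('pics/k3.png',np.hstack([cv2.resize(a,None,fx=4.8,fy=4.8),cv2.resize(b,(400,480))[:,:400]]))"
```

```text
-50 [[94.6, 128.7], [92.6, 121.5]] [[63.8, 307.1], [58.8, 308.5]]
0 [[96.9, 122.6], [95.0, 115.6]] [[46.2, 300.1], [40.8, 301.2]]
50 [[99.1, 117.0], [97.3, 110.2]] [[28.7, 293.1], [22.8, 294.0]]
```

View pics/k3.png

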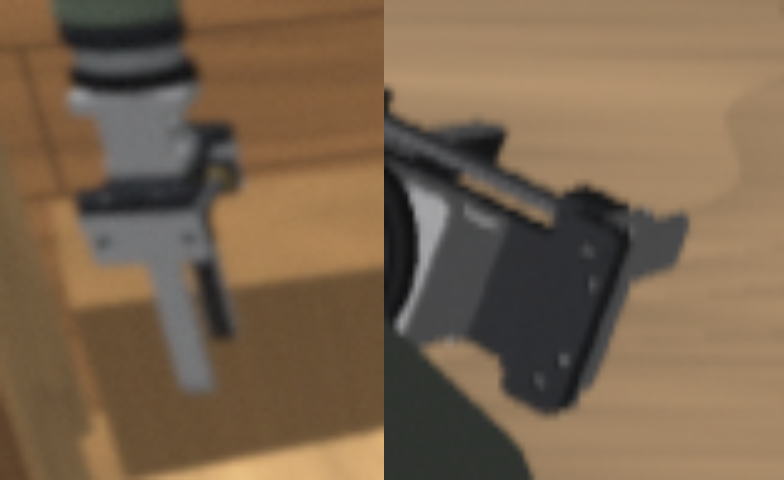

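The fingertips appear about 25 mm above the reported TCP in both views: (91,122) seen against (94.6,128.7) predicted in side. I'll check this offset over free bench, by eye and by touch, before gripping.

```bash
python3 -c "
from h import *
plan((430,260.6,150,0),(390,125,150,0),(390,125,30,0))"
```

```text
t 3.0 at [430.  260.6  60.1] yaw 7.3 open 0.4 F [ 0.2 -0.2 -0.4] Tz [-0.05  0.   -0.02] j [ 0.37  0.19  1.83 -0.    1.12  0.24] tilt [ 0.  0. -1.]
(430, 260.6, 150, 0) -> [-0.    0.01 -8.99] rz 0.128
(390, 125, 150, 0) -> [-12.94  -5.69  -8.99] rz 0.128
(390, 125, 30, 0) -> [-12.94  -5.69   3.01] rz 0.128
```

Call:
{"method": "step_arm", "body": {
  "commands": [
    [0, 0, -4.5, 0, 0, 0, -1],
    [0, 0, -9, 0, 0, 0.1, -1],
    [-6, -3, -9, 0, 0, 0.1, -1],
    [-13, -5.7, -9, 0, 0, 0.1, -1],
    [-13, -5.7, -6, 0, 0, 0.1, -1],
    [-13, -5.7, -2, 0, 0, 0.1, -1],
    [-13, -5.7, 0, 0, 0, 0.1, -1],
    [-13, -5.7, 0, 0, 0, 0.1, -1]
  ]
}}

```text
time_s: 3.63
ee_pos: [383.5, 122.4, 54.8]
orientation: [-0.004, 0.699, 0.715, -0.005]
contact_force: [-1.2, -0.0, 0.3]
opening: 0.3
finger_force: 0.0
```

```bash
python3 -c "
from h import *
plan((390,125,30,0))
e=monitor.read_state()['ee_pos']
for n in('side','top'):
    print(n,proj(n,[e,e+[0,0,25]]).round(1).tolist()); cv2.imwrite(f'pics/t_{n}.png',cams.grab_frame(n))
c=[]
for n in('side','top'):
    im=cv2.imread(f'pics/t_{n}.png');u=proj(n,e)[0].round().astype(int);print(u-[30,45])
    c.append(cv2.resize(im[u[1]-45:u[1]+15,u[0]-30:u[0]+20],None,fx=8,fy=8,interpolation=cv2.INTER_CUBIC))
cv2.imwrite('pics/t.png',np.hstack(c))"
```

```text
t 3.6 at [383.5 122.4  54.8] yaw 1.3 open 0.3 F [-1.2 -0.   0.3] Tz [-0.09  0.14  0.02] j [ 0.09 -0.    2.05 -0.    1.1   0.07] tilt [-0.012 -0.001 -1.   ]
(390, 125, 30, 0) -> [0.25 0.69 2.48] rz 0.023
side [[203.3, 196.5], [202.7, 189.6]]
top [[215.9, 231.7], [215.0, 231.1]]
[173 152]
[186 187]
```

View pics/t.png

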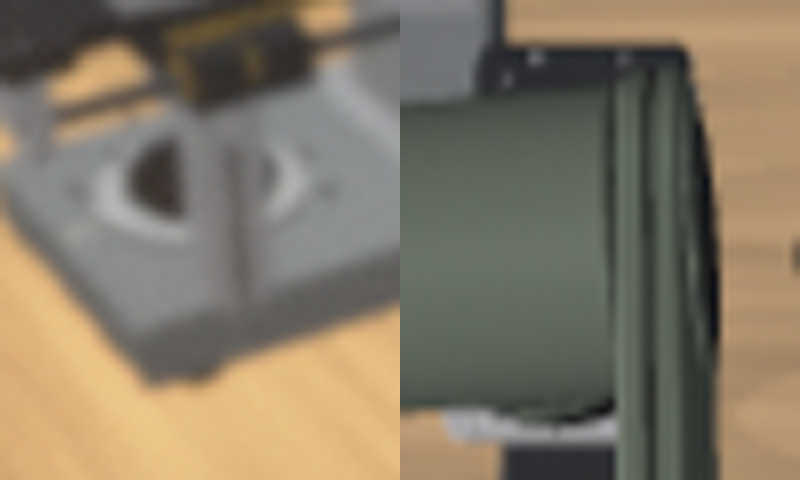

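Side view: closed fingertips at (203.6,189.5), again 25 mm above the reported TCP. A touch on the bench will settle it.

Call:
{"method": "step_arm", "body": {
  "commands": [
    [0, 0, 2, 0, 0, 0, -1],
    [0, 0, 4, 0, 0, 0, -1],
    [0, 0, 4.6, 0, 0, 0, -1],
    [0, 0, 4.9, 0, 0, 0, -1],
    [0, 0, 4.9, 0, 0, 0, -1]
  ]
}}

```text
time_s: 4.15
ee_pos: [391.1, 125.0, 11.9]
orientation: [0.0, 0.697, 0.717, 0.001]
contact_force: [-1.0, -0.1, 0.4]
opening: 0.6
finger_force: 0.0
```

Call:
{"method": "step_arm", "body": {
  "commands": [
    [0, 0, 0.3, 0, 0, 0, -1],
    [0, 0, 0.6, 0, 0, 0, -1],
    [0, 0, 0.9, 0, 0, 0, -1],
    [0, 0, 0.9, 0, 0, 0, -1]
  ]
}}

```text
time_s: 4.48
ee_pos: [389.8, 124.4, 1.8]
orientation: [-0.0, 0.697, 0.717, -0.0]
contact_force: [-0.7, 0.2, -0.3]
opening: 0.3
finger_force: 0.0
```

Call:
{"method": "step_arm", "body": {
  "commands": [
    [0, 0, 0.4, 0, 0, 0, -1],
    [0, 0, 0.8, 0, 0, 0, -1],
    [0, 0, 1.2, 0, 0, 0, -1],
    [0, 0, 1.2, 0, 0, 0, -1]
  ]
}}

```text
time_s: 4.82
ee_pos: [388.9, 124.2, -11.1]
orientation: [-0.001, 0.697, 0.717, -0.001]
contact_force: [0.9, 0.1, 0.9]
opening: 0.4
finger_force: 0.0
```

Call:
{"method": "step_arm", "body": {
  "commands": [
    [0, 0, 0.2, 0, 0, 0, -1],
    [0, 0, 0.4, 0, 0, 0, -1],
    [0, 0, 0.4, 0, 0, 0, -1]
  ]
}}

```text
time_s: 5.07
ee_pos: [389.6, 124.3, -14.5]
orientation: [-0.0, 0.697, 0.717, -0.0]
contact_force: [-0.6, -0.2, 0.4]
opening: 0.3
finger_force: 0.0
```

Call:
{"method": "step_arm", "body": {
  "commands": [
    [0, 0, 0.2, 0, 0, 0, -1],
    [0, 0, 0.4, 0, 0, 0, -1],
    [0, 0, 0.4, 0, 0, 0, -1]
  ]
}}

```text
time_s: 5.32
ee_pos: [389.6, 124.3, -18.4]
orientation: [-0.0, 0.697, 0.717, -0.0]
contact_force: [-1.1, -0.4, 0.8]
opening: 0.1
finger_force: 0.0
```

Confirmed: the reported z is well below the true tip. I continue in small steps.

Call:
{"method": "step_arm", "body": {
  "commands": [
    [0, 0, 0.15, 0, 0, 0, -1],
    [0, 0, 0.3, 0, 0, 0, -1],
    [0, 0, 0.3, 0, 0, 0, -1]
  ]
}}

```text
time_s: 5.57
ee_pos: [389.6, 124.3, -21.4]
orientation: [-0.0, 0.697, 0.717, -0.0]
contact_force: [0.4, -0.7, -0.2]
opening: 0.1
finger_force: 0.0
```

Call:
{"method": "step_arm", "body": {
  "commands": [
    [0, 0, 0.15, 0, 0, 0, -1],
    [0, 0, 0.3, 0, 0, 0, -1],
    [0, 0, 0.3, 0, 0, 0, -1]
  ]
}}

```text
time_s: 5.82
ee_pos: [389.6, 124.3, -24.4]
orientation: [-0.0, 0.697, 0.717, -0.0]
contact_force: [-0.2, -0.7, -0.1]
opening: 0.3
finger_force: 0.0
```

Call:
{"method": "step_arm", "body": {
  "commands": [
    [0, 0, 0.1, 0, 0, 0, -1],
    [0, 0, 0.2, 0, 0, 0, -1],
    [0, 0, 0.2, 0, 0, 0, -1]
  ]
}}

```text
time_s: 6.07
ee_pos: [389.7, 124.3, -26.3]
orientation: [-0.0, 0.697, 0.717, -0.0]
contact_force: [1.5, -1.0, 0.5]
opening: 0.5
finger_force: 0.0
```

Call:
{"method": "step_arm", "body": {
  "commands": [
    [0, 0, 0.1, 0, 0, 0, -1],
    [0, 0, 0.2, 0, 0, 0, -1],
    [0, 0, 0.2, 0, 0, 0, -1]
  ]
}}

```text
time_s: 6.32
ee_pos: [390.1, 124.4, -26.9]
orientation: [-0.0, 0.697, 0.717, -0.0]
contact_force: [-4.1, -0.0, 13.0]
opening: 0.4
finger_force: 6.7
```

Call:
{"method": "step_arm", "body": {
  "commands": [
    [0, 0, 0.1, 0, 0, 0, -1],
    [0, 0, 0.2, 0, 0, 0, -1],
    [0, 0, 0.2, 0, 0, 0, -1]
  ]
}}

```text
time_s: 6.57
ee_pos: [390.1, 124.4, -27.1]
orientation: [-0.001, 0.697, 0.717, -0.001]
contact_force: [-11.5, -1.5, 34.0]
opening: 0.7
finger_force: 16.8
```

Call:
{"method": "step_arm", "body": {
  "commands": [
    [0, 0, 0.1, 0, 0, 0, -1],
    [0, 0, 0.2, 0, 0, 0, -1],
    [0, 0, 0.2, 0, 0, 0, -1]
  ]
}}

```text
time_s: 6.82
ee_pos: [390.1, 124.4, -27.2]
orientation: [-0.001, 0.697, 0.717, -0.001]
contact_force: [-16.9, -2.7, 53.3]
opening: 0.6
finger_force: 26.8
```

The bench was touched at reported z = -26.6, so true tip z = reported + 26.7. The plan helper now corrects for that.

```bash
sed -i 's/    R=Ro.from_quat/    s["ee_pos"]=s["ee_pos"]+[0,0,26.7]\n    R=Ro.from_quat/' h.py; python3 -c "
from h import *
plan((390,124.4,150,-27),(429.5,259.8,150,-27),(429.5,259.8,100,-27),(429.5,259.8,59,-27))"
```

```text
t 6.8 at [390.1 124.4  -0.5] yaw 1.7 open 0.6 F [-16.9  -2.7  53.3] Tz [-0.6  3.6  0. ] j [ 0.1   0.17  2.09 -0.    0.89  0.07] tilt [-0.003 -0.001 -1.   ]
(390, 124.4, 150, -27) -> [-1.000e-02 -6.000e-02 -1.505e+01] rz 0.5
(429.5, 259.8, 150, -27) -> [ 13.41   4.28 -15.08] rz 0.5
(429.5, 259.8, 100, -27) -> [ 13.42   4.3  -10.08] rz 0.5
(429.5, 259.8, 59, -27) -> [13.42  4.31 -5.98] rz 0.5
```

Call:
{"method": "step_arm", "body": {
  "commands": [
    [0, 0, -4, 0, 0, 0, -1],
    [0, 0, -8, 0, 0, 0, -1],
    [0, 0, -12, 0, 0, 0.1, 0],
    [0, 0, -15.5, 0, 0, 0.2, 0],
    [4, 1.3, -15.5, 0, 0, 0.3, 0],
    [8, 2.6, -15.5, 0, 0, 0.4, 0],
    [12, 3.9, -15.5, 0, 0, 0.5, 0],
    [13.4, 4.3, -15.5, 0, 0, 0.5, 0]
  ]
}}

```text
time_s: 7.48
ee_pos: [430.7, 263.4, 123.9]
orientation: [-0.0, 0.853, 0.521, 0.002]
contact_force: [0.3, -0.2, 0.0]
opening: 37.2
finger_force: 0.0
```

```bash
python3 -c "
from h import *
plan((429.5,259.8,59,-27))"
```

```text
t 7.5 at [430.7 263.4 150.6] yaw -27.2 open 37.2 F [ 0.3 -0.2  0. ] Tz [-0.09  0.12  0.05] j [0.38 0.11 1.77 0.   1.26 0.85] tilt [ 0.003  0.003 -1.   ]
(429.5, 259.8, 59, -27) -> [-0.41  0.04  9.16] rz -0.003
```

Call:
{"method": "step_arm", "body": {
  "commands": [
    [0, 0, 0, 0, 0, 0, 0],
    [0, 0, 3, 0, 0, 0, 0],
    [0, 0, 6, 0, 0, 0, 0],
    [0, 0, 8, 0, 0, 0, 0],
    [0, 0, 9, 0, 0, 0, 0],
    [0, 0, 9, 0, 0, 0, 0]
  ]
}}

```text
time_s: 7.98
ee_pos: [426.2, 257.6, 30.1]
orientation: [-0.0, 0.853, 0.522, -0.003]
contact_force: [0.0, -0.7, 0.0]
opening: 47.3
finger_force: 0.0
```

Call:
{"method": "step_arm", "body": {
  "commands": [
    [0, 0, 0, 0, 0, 0, -1],
    [0, 0, 0, 0, 0, 0, -1],
    [0, 0, 0, 0, 0, 0, -1],
    [0, 0, 0, 0, 0, 0, -1],
    [0, 0, 0, 0, 0, 0, -1],
    [0, 0, 0, 0, 0, 0, -1],
    [0, 0, 0, 0, 0, 0, -1],
    [0, 0, 0, 0, 0, 0, -1]
  ]
}}

```text
time_s: 8.65
ee_pos: [429.4, 260.1, 33.9]
orientation: [-0.0, 0.853, 0.522, 0.0]
contact_force: [-3.0, 1.1, 6.0]
opening: 13.6
finger_force: 14.9
```

Bar gripped (13.6 mm). Turning anticlockwise.

Call:
{"method": "step_arm", "body": {
  "commands": [
    [0, 0, 0, 0, 0, -0.1, -1],
    [0, 0, 0, 0, 0, -0.2, -1],
    [0, 0, 0, 0, 0, -0.3, -1],
    [0, 0, 0, 0, 0, -0.4, -1],
    [0, 0, 0, 0, 0, -0.5, -1],
    [0, 0, 0, 0, 0, -0.6, -1],
    [0, 0, 0, 0, 0, -0.7, -1],
    [0, 0, 0, 0, 0, -0.8, -1]
  ],
  "grip_force": 20
}}

```text
time_s: 9.32
ee_pos: [430.4, 260.0, 33.9]
orientation: [0.001, 0.58, 0.814, 0.001]
contact_force: [-0.0, 0.7, 3.7]
opening: 13.9
finger_force: 19.9
```

Call:
{"method": "step_arm", "body": {
  "commands": [
    [0, 0, 0, 0, 0, -0.1, -1],
    [0, 0, 0, 0, 0, -0.2, -1],
    [0, 0, 0, 0, 0, -0.3, -1],
    [0, 0, 0, 0, 0, -0.4, -1],
    [0, 0, 0, 0, 0, -0.5, -1],
    [0, 0, 0, 0, 0, -0.6, -1],
    [0, 0, 0, 0, 0, -0.7, -1],
    [0, 0, 0, 0, 0, -0.8, -1]
  ]
}}

```text
time_s: 9.98
ee_pos: [431.1, 260.7, 34.0]
orientation: [0.002, 0.217, 0.976, 0.002]
contact_force: [1.3, 2.5, 1.2]
opening: 13.8
finger_force: 19.9
```

```bash
python3 -c "
from h import *
plan((429.5,259.8,59,90),(429.5,259.8,59,91))"
```

```text
t 10.0 at [431.1 260.7  60.7] yaw 64.9 open 13.8 F [1.3 2.5 1.2] Tz [ 0.41 -0.2  -0.05] j [ 0.37  0.23  1.85  0.    1.06 -0.76] tilt [ 0.004  0.003 -1.   ]
(429.5, 259.8, 59, 90) -> [ 0.11 -0.15  0.17] rz -0.438
(429.5, 259.8, 59, 91) -> [ 0.11 -0.15  0.17] rz -0.456
```

Call:
{"method": "step_arm", "body": {
  "commands": [
    [0, 0, 0, 0, 0, -0.1, -1],
    [0, 0, 0, 0, 0, -0.2, -1],
    [0, 0, 0, 0, 0, -0.3, -1],
    [0, 0, 0, 0, 0, -0.4, -1],
    [0, 0, 0, 0, 0, -0.45, -1],
    [0, 0, 0, 0, 0, -0.5, -1],
    [0, 0, 0, 0, 0, -0.55, -1],
    [0, 0, 0, 0, 0, -0.55, -1]
  ]
}}

```text
time_s: 10.65
ee_pos: [431.2, 261.4, 33.9]
orientation: [0.002, -0.054, 0.999, 0.002]
contact_force: [2.5, 3.9, 1.1]
opening: 13.8
finger_force: 19.9
```

```bash
python3 -c "
from h import *
plan((429.5,259.8,59,91))"
```

```text
t 10.7 at [431.2 261.4  60.6] yaw 96.2 open 13.8 F [2.5 3.9 1.1] Tz [ 0.96 -0.3   0.08] j [ 0.37  0.23  1.85  0.    1.06 -1.31] tilt [ 0.004  0.004 -1.   ]
(429.5, 259.8, 59, 91) -> [ 0.19 -0.14  0.16] rz 0.09
```

There is no stop at the half turn, so the knob was near 5.2 rad. I continue, then regrip.

Call:
{"method": "step_arm", "body": {
  "commands": [
    [0, 0, 0, 0, 0, -0.1, -1],
    [0, 0, 0, 0, 0, -0.2, -1],
    [0, 0, 0, 0, 0, -0.3, -1],
    [0, 0, 0, 0, 0, -0.4, -1],
    [0, 0, 0, 0, 0, -0.5, -1],
    [0, 0, 0, 0, 0, -0.6, -1],
    [0, 0, 0, 0, 0, -0.7, -1],
    [0, 0, 0, 0, 0, -0.8, -1]
  ]
}}

```text
time_s: 11.32
ee_pos: [430.7, 262.2, 34.0]
orientation: [0.003, -0.44, 0.898, 0.002]
contact_force: [0.8, 7.3, 1.2]
opening: 13.5
finger_force: 20.0
```

Call:
{"method": "step_arm", "body": {
  "commands": [
    [0, 0, 0, 0, 0, -0.1, -1],
    [0, 0, 0, 0, 0, -0.2, -1],
    [0, 0, 0, 0, 0, -0.3, -1],
    [0, 0, 0, 0, 0, -0.4, -1],
    [0, 0, 0, 0, 0, -0.5, -1],
    [0, 0, 0, 0, 0, -0.5, -1],
    [0, 0, 0, 0, 0, -0.5, 0],
    [0, 0, 0, 0, 0, -0.5, 0]
  ]
}}

```text
time_s: 11.98
ee_pos: [428.9, 259.1, 32.8]
orientation: [-0.0, -0.647, 0.763, -0.0]
contact_force: [-0.0, 0.2, -0.3]
opening: 23.9
finger_force: 0.0
```

Call:
{"method": "step_arm", "body": {
  "commands": [
    [0, 0, 0, 0, 0, 0, 0],
    [0, 0, 0, 0, 0, 0, 0],
    [0, 0, 0, 0, 0, 0, 0],
    [0, 0, 0, 0, 0, 0, 0],
    [0, 0, -2, 0, 0, 0, 0],
    [0, 0, -4, 0, 0, 0, 0],
    [0, 0, -4, 0, 0, 0, 0]
  ]
}}

```text
time_s: 12.57
ee_pos: [432.3, 260.6, 76.4]
orientation: [0.003, -0.647, 0.763, -0.001]
contact_force: [0.6, 0.7, 0.9]
opening: 47.0
finger_force: 0.0
```

```bash
python3 -c "
from h import *
plan((429.5,259.8,100,171),(429.5,259.8,100,80))"
```

```text
t 12.6 at [432.3 260.6 103.1] yaw 170.6 open 47.0 F [0.6 0.7 0.9] Tz [0.06 0.05 0.01] j [ 0.37  0.16  1.82 -0.    1.15 -2.61] tilt [ 0.007  0.002 -1.   ]
(429.5, 259.8, 100, 171) -> [0.12 0.26 0.31] rz -0.007
(429.5, 259.8, 100, 80) -> [0.12 0.26 0.31] rz 1.582
```

Call:
{"method": "step_arm", "body": {
  "commands": [
    [0, 0, 0, 0, 0, 1, 0],
    [0, 0, 0, 0, 0, 1, 0],
    [0, 0, 0, 0, 0, 1, 0],
    [0, 0, 0, 0, 0, 1, 0],
    [0, 0, 0, 0, 0, 1, 0],
    [0, 0, 0, 0, 0, 1, 0],
    [0, 0, 0, 0, 0, 1, 0],
    [0, 0, 0, 0, 0, 1, 0]
  ]
}}

```text
time_s: 13.23
ee_pos: [428.7, 259.2, 72.0]
orientation: [-0.0, -0.199, 0.98, -0.0]
contact_force: [0.5, -0.0, -0.9]
opening: 47.1
finger_force: 0.0
```

Call:
{"method": "step_arm", "body": {
  "commands": [
    [0, 0, 0, 0, 0, 1, 0],
    [0, 0, 0, 0, 0, 1, 0],
    [0, 0, 0, 0, 0, 1, 0],
    [0, 0, 0, 0, 0, 1, 0],
    [0, 0, 0, 0, 0, 1, 0],
    [0, 0, 0, 0, 0, 1, 0],
    [0, 0, 0, 0, 0, 1, 0],
    [0, 0, 0, 0, 0, 1, 0]
  ]
}}

```text
time_s: 13.9
ee_pos: [428.7, 259.2, 71.9]
orientation: [-0.0, 0.295, 0.955, -0.0]
contact_force: [0.9, 0.6, -0.2]
opening: 47.3
finger_force: 0.0
```

Call:
{"method": "step_arm", "body": {
  "commands": [
    [0, 0, 0, 0, 0, 1, 0],
    [0, 0, 0, 0, 0, 1, 0],
    [0, 0, 0, 0, 0, 1, 0],
    [0, 0, 0, 0, 0, 1, 0],
    [0, 0, 0, 0, 0, 1, 0],
    [0, 0, 0, 0, 0, 1, 0],
    [0, 0, 0, 0, 0, 1, 0],
    [0, 0, 0, 0, 0, 1, 0]
  ]
}}

```text
time_s: 14.57
ee_pos: [428.7, 259.2, 71.9]
orientation: [-0.0, 0.717, 0.697, -0.001]
contact_force: [-0.8, 0.6, -0.5]
opening: 47.0
finger_force: 0.0
```

```bash
python3 -c "
from h import *
plan((430,260.4,60.5,-9.4))"
```

```text
t 14.6 at [428.7 259.2  98.6] yaw -1.6 open 47.0 F [-0.8  0.6 -0.5] Tz [-0.08  0.06 -0.01] j [ 0.37  0.17  1.82 -0.    1.15  0.4 ] tilt [-0.001 -0.    -1.   ]
(430, 260.4, 60.5, -9.4) -> [0.13 0.13 3.81] rz 0.136
```

Call:
{"method": "step_arm", "body": {
  "commands": [
    [0.1, 0.1, 1, 0, 0, 0.13, 0],
    [0.1, 0.1, 2, 0, 0, 0.13, 0],
    [0.1, 0.1, 3, 0, 0, 0.13, 0],
    [0.1, 0.1, 3.8, 0, 0, 0.13, 0],
    [0.1, 0.1, 3.8, 0, 0, 0.13, 0],
    [0.1, 0.1, 3.8, 0, 0, 0.13, 0],
    [0.1, 0.1, 3.8, 0, 0, 0.13, -1],
    [0.1, 0.1, 3.8, 0, 0, 0.13, -1]
  ]
}}

```text
time_s: 15.23
ee_pos: [430.7, 260.7, 35.4]
orientation: [0.0, 0.759, 0.652, 0.001]
contact_force: [0.2, -1.2, 0.6]
opening: 36.7
finger_force: 0.0
```

Call:
{"method": "step_arm", "body": {
  "commands": [
    [0, 0, 0, 0, 0, 0, -1],
    [0, 0, 0, 0, 0, 0, -1],
    [0, 0, 0, 0, 0, 0, -1],
    [0, 0, 0, 0, 0, 0, -1],
    [0, 0, 0, 0, 0, -0.1, -1],
    [0, 0, 0, 0, 0, -0.2, -1],
    [0, 0, 0, 0, 0, -0.3, -1],
    [0, 0, 0, 0, 0, -0.4, -1]
  ]
}}

```text
time_s: 15.9
ee_pos: [430.0, 260.7, 35.3]
orientation: [-0.0, 0.612, 0.791, 0.0]
contact_force: [-0.7, 0.3, 1.8]
opening: 14.0
finger_force: 20.0
```

Call:
{"method": "step_arm", "body": {
  "commands": [
    [0, 0, 0, 0, 0, -0.1, -1],
    [0, 0, 0, 0, 0, -0.2, -1],
    [0, 0, 0, 0, 0, -0.3, -1],
    [0, 0, 0, 0, 0, -0.4, -1],
    [0, 0, 0, 0, 0, -0.5, -1],
    [0, 0, 0, 0, 0, -0.6, -1],
    [0, 0, 0, 0, 0, -0.7, -1],
    [0, 0, 0, 0, 0, -0.8, -1]
  ]
}}

```text
time_s: 16.57
ee_pos: [430.4, 261.0, 35.3]
orientation: [0.0, 0.256, 0.967, 0.001]
contact_force: [-0.3, 0.6, 0.6]
opening: 14.0
finger_force: 20.0
```

```bash
python3 -c "
from h import *
plan((430,260.4,60.5,91))"
```

```text
t 16.6 at [430.4 261.   62. ] yaw 60.3 open 14.0 F [-0.3  0.6  0.6] Tz [ 0.18  0.12 -0.04] j [ 0.37  0.23  1.84  0.    1.07 -0.68] tilt [ 0.001  0.001 -1.   ]
(430, 260.4, 60.5, 91) -> [ 0.01 -0.07  0.15] rz -0.536
```

Call:
{"method": "step_arm", "body": {
  "commands": [
    [0, 0, 0, 0, 0, -0.1, -1],
    [0, 0, 0, 0, 0, -0.2, -1],
    [0, 0, 0, 0, 0, -0.3, -1],
    [0, 0, 0, 0, 0, -0.4, -1],
    [0, 0, 0, 0, 0, -0.48, -1],
    [0, 0, 0, 0, 0, -0.52, -1],
    [0, 0, 0, 0, 0, -0.56, -1],
    [0, 0, 0, 0, 0, -0.58, -1]
  ]
}}

```text
time_s: 17.23
ee_pos: [430.5, 261.3, 35.3]
orientation: [0.0, -0.029, 1.0, 0.001]
contact_force: [-0.2, 3.2, 0.6]
opening: 14.0
finger_force: 20.6
```

```bash
python3 -c "
from h import *
plan((430,260.4,60.5,91))"
```

```text
t 17.2 at [430.5 261.3  62. ] yaw 93.3 open 14.0 F [-0.2  3.2  0.6] Tz [ 0.41  0.16 -0.42] j [ 0.37  0.23  1.84  0.    1.07 -1.26] tilt [ 0.001  0.002 -1.   ]
(430, 260.4, 60.5, 91) -> [ 0.05 -0.09  0.15] rz 0.04
```

The torque rise (-0.42 N m) shows the stop. A little more push, then release.

Call:
{"method": "step_arm", "body": {
  "commands": [
    [0, 0, 0, 0, 0, -0.03, -1],
    [0, 0, 0, 0, 0, -0.05, -1],
    [0, 0, 0, 0, 0, -0.05, -1]
  ]
}}

```text
time_s: 17.48
ee_pos: [430.7, 261.2, 35.3]
orientation: [0.001, -0.053, 0.999, 0.001]
contact_force: [1.0, 3.1, 1.0]
opening: 14.7
finger_force: 21.5
```

Call:
{"method": "step_arm", "body": {
  "commands": [
    [0, 0, 0, 0, 0, 0, 0],
    [0, 0, 0, 0, 0, 0, 0],
    [0, 0, 0, 0, 0, 0, 0],
    [0, 0, 0, 0, 0, 0, 0],
    [0, 0, -3, 0, 0, 0, 0.2],
    [0, 0, -6, 0, 0, 0, 0.2],
    [0, 0, -9, 0, 0, 0, 0.2],
    [0, 0, -12, 0, 0, 0, 0.2]
  ]
}}

```text
time_s: 18.15
ee_pos: [429.5, 259.9, 155.8]
orientation: [-0.001, -0.054, 0.999, -0.0]
contact_force: [0.7, 0.1, -1.4]
opening: 56.3
finger_force: 0.0
```

```bash
python3 -c "
from h import *
plan((430,100,182,91),(430,-200,182,91))"
```

```text
t 18.1 at [429.5 259.9 182.5] yaw 96.1 open 56.3 F [ 0.7  0.1 -1.4] Tz [0.01 0.02 0.  ] j [ 0.37  0.07  1.74 -0.    1.33 -1.31] tilt [-0.001 -0.001 -1.   ]
(430, 100, 182, 91) -> [  1.67 -15.91   0.06] rz 0.09
(430, -200, 182, 91) -> [  4.88 -45.73   0.1 ] rz 0.09
```

Call:
{"method": "step_arm", "body": {
  "commands": [
    [0.4, -4, 0, 0, 0, 0, 0.2],
    [0.8, -8, 0, 0, 0, 0, 0.2],
    [1.2, -12, 0, 0, 0, 0, 0.2],
    [1.6, -16, 0, 0, 0, 0, 0.2],
    [2, -20, 0, 0, 0, 0, 0.2],
    [2.4, -24, 0, 0, 0, 0, 0.2],
    [2.9, -28, 0, 0, 0, 0, 0.2],
    [2.9, -28, 0, 0, 0, 0, 0.2]
  ]
}}

```text
time_s: 18.82
ee_pos: [431.1, -27.8, 155.1]
orientation: [-0.0, -0.049, 0.999, -0.002]
contact_force: [0.1, 0.1, 0.4]
opening: 56.3
finger_force: 0.0
```

```bash
cat >> h.py <<'E'
def scraper(im):
    """handle-axis fit: centre line and blade end of the white scraper, world at z~10"""
    hsv=cv2.cvtColor(im,cv2.COLOR_BGR2HSV);s,v=hsv[...,1],hsv[...,2]
    c=big((s<40)&(v>110),(300,130,385,240))
    m=np.zeros(im.shape[:2],np.uint8);cv2.drawContours(m,[c],-1,255,-1)
    ys,xs=np.nonzero(m);w=onz("top",np.c_[xs,ys],5+8)[:,:2]
    r=cv2.minAreaRect(w.astype(np.float32));mu=w.mean(0)
    B=cv2.boxPoints(r);e=[B[1]-B[0],B[2]-B[1]];L=max(e,key=np.linalg.norm);L=L/np.linalg.norm(L)
    c0=np.array(r[0]); 
    if (mu-c0)@L<0: L=-L
    t=(w-c0)@L;n=np.array([-L[1],L[0]])
    h=t<5; hw=w[h]; d=hw-hw.mean(0); k=np.linalg.svd(d)[2][0]; k=k if k@L>0 else -k
    print("rect",r,"x-axis deg",np.degrees(np.arctan2(L[1],L[0])).round(1),"handle axis",np.degrees(np.arctan2(k[1],k[0])).round(1),"handle mid",hw.mean(0).round(1),"t",t.min().round(0),t.max().round(0))
    return c0,L
E
python3 - <<'E'
from h import *
im=cams.grab_frame("top");cv2.imwrite("pics/top2.png",im);scraper(im)
v=im.max(2)
for n,f in(("old","pics/top0.png"),("new","pics/top2.png")):
    a=cv2.imread(f)[195:235,152:192]; print(n,(a.max(2)<45).sum(1)[::4])
hsv=cv2.cvtColor(im,cv2.COLOR_BGR2HSV)
print("nest diff",np.abs(im[138:185,145:203].astype(int)-cv2.imread("pics/top0.png")[138:185,145:203]).mean())
cv2.imwrite("pics/c4.png",cv2.resize(im[120:250,140:400],None,fx=3,fy=3,interpolation=cv2.INTER_CUBIC))
E
```

```text
rect ((541.8314208984375, -293.2641906738281), (75.09492492675781, 178.52294921875), 66.60028076171875) x-axis deg -23.4 handle axis -23.6 handle mid [ 502.8 -277.1] t -89.0 89.0
old [ 0  0  0 10 21 16 17 13  0  0]
new [ 0  0  0 10 17 19 17  9  0  0]
nest diff 5.899730985571044
```

View pics/c4.png

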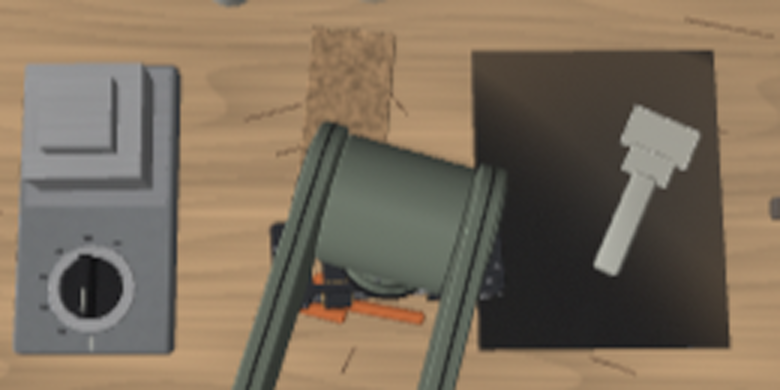

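The knob's pointer is at the zero mark (crop (85,300)), and the scraper hasn't moved. Next, grasp the scraper's handle.

```bash
python3 -c "
from h import *
plan((533,-289.3,100,66.5),(533,-289.3,8,66.5))"
```

```text
t 18.9 at [431.  -24.5 181.6] yaw 95.7 open 56.3 F [-0.6 -0.3  1. ] Tz [ 0.04  0.04 -0.01] j [-0.26 -0.09  1.9  -0.    1.33 -1.93] tilt [-0.    -0.001 -1.   ]
(533, -289.3, 100, 66.5) -> [ -7.51 -27.36   8.18] rz 0.51
(533, -289.3, 8, 66.5) -> [ -7.51 -27.35  17.38] rz 0.51
```

Call:
{"method": "step_arm", "body": {
  "commands": [
    [-1, -4, 0, 0, 0, 0.1, 0.2],
    [-2.2, -8, 0, 0, 0, 0.2, 0.2],
    [-3.3, -12, 1, 0, 0, 0.3, 0.2],
    [-4.4, -16, 2, 0, 0, 0.4, 0.2],
    [-5.5, -20, 4, 0, 0, 0.5, 0.1],
    [-6.6, -24, 6, 0, 0, 0.51, 0],
    [-7.5, -27.4, 8, 0, 0, 0.51, 0],
    [-7.5, -27.4, 8, 0, 0, 0.51, 0]
  ]
}}

```text
time_s: 19.53
ee_pos: [535.0, -287.3, 70.5]
orientation: [-0.002, 0.201, 0.98, 0.0]
contact_force: [-0.4, 0.4, 0.0]
opening: 47.1
finger_force: 0.0
```

Call:
{"method": "step_arm", "body": {
  "commands": [
    [0, 0, 2, 0, 0, 0, 0],
    [0, 0, 4, 0, 0, 0, 0],
    [0, 0, 6, 0, 0, 0, 0],
    [0, 0, 6, 0, 0, 0, 0],
    [0, 0, 6, 0, 0, 0, 0]
  ]
}}

```text
time_s: 19.95
ee_pos: [534.4, -282.9, 13.7]
orientation: [-0.002, 0.199, 0.98, 0.001]
contact_force: [0.2, 0.6, 0.0]
opening: 46.7
finger_force: 0.0
```

```bash
python3 -c "
from h import *
plan((533,-289.3,8,66.5))
scraper(cams.grab_frame('top'))"
```

```text
t 19.9 at [ 534.4 -282.9   40.4] yaw 67.0 open 46.7 F [0.2 0.6 0. ] Tz [ 0.02 -0.02 -0.05] j [-0.63  0.45  1.59  0.    1.1  -1.8 ] tilt [-0.003  0.003 -1.   ]
(533, -289.3, 8, 66.5) -> [-0.13 -0.65  3.24] rz 0.009
rect ((634.9801635742188, -370.54071044921875), (53.74991226196289, 103.8842544555664), 88.13890075683594) x-axis deg 178.1 handle axis 147.9 handle mid [ 652.  -379.5] t -52.0 52.0
```

Call:
{"method": "step_arm", "body": {
  "commands": [
    [0, 0, 0, 0, 0, 0, 0],
    [0, 0, 0, 0, 0, 0, 0],
    [0, 0, 0, 0, 0, 0, 0]
  ]
}}

```text
time_s: 20.25
ee_pos: [536.3, -285.9, 16.6]
orientation: [0.001, 0.2, 0.98, -0.001]
contact_force: [0.6, 0.2, -0.3]
opening: 46.7
finger_force: 0.0
```

```bash
python3 -c "
from h import *
plan((533,-289.3,8.5,66.5))"
```

```text
t 20.2 at [ 536.3 -285.9   43.3] yaw 66.9 open 46.7 F [ 0.6  0.2 -0.3] Tz [-0.02  0.01 -0.04] j [-0.63  0.45  1.59  0.    1.1  -1.8 ] tilt [ 0.002 -0.002 -1.   ]
(533, -289.3, 8.5, 66.5) -> [ 0.18 -0.44  3.48] rz 0.008
```

Call:
{"method": "step_arm", "body": {
  "commands": [
    [0.2, -0.4, 1.2, 0, 0, 0, 0],
    [0.2, -0.4, 2.4, 0, 0, 0, 0],
    [0.2, -0.4, 3.4, 0, 0, 0, 0],
    [0.2, -0.4, 3.4, 0, 0, 0, 0],
    [0.2, -0.4, 3.4, 0, 0, 0, -1],
    [0.2, -0.4, 3.4, 0, 0, 0, -1],
    [0.2, -0.4, 3.4, 0, 0, 0, -1],
    [0.2, -0.4, 3.4, 0, 0, 0, -1]
  ]
}}

```text
time_s: 20.92
ee_pos: [531.5, -288.2, -19.5]
orientation: [-0.0, 0.2, 0.98, 0.0]
contact_force: [0.9, 0.2, -0.4]
opening: 25.9
finger_force: 20.0
```

Call:
{"method": "step_arm", "body": {
  "commands": [
    [0, 0, 0, 0, 0, 0, -1],
    [0, 0, 0, 0, 0, 0, -1],
    [0, 0, 0, 0, 0, 0, -1],
    [0, 0, -1, 0, 0, 0, -1],
    [0, 0, -3, 0, 0, 0, -1],
    [0, 0, -6, 0, 0, 0, -1],
    [0, 0, -9, 0, 0, 0, -1],
    [0, 0, -9, 0, 0, 0, -1]
  ]
}}

```text
time_s: 21.58
ee_pos: [536.6, -291.7, 79.0]
orientation: [0.006, 0.2, 0.98, -0.003]
contact_force: [1.7, -1.3, 0.4]
opening: 25.8
finger_force: 20.0
```

```bash
python3 -c "
from h import *
plan((617.5,10.3,100,86.7),(617.5,10.3,9,86.7))"
```

```text
t 21.6 at [ 536.6 -291.7  105.7] yaw 66.9 open 25.8 F [ 1.7 -1.3  0.4] Tz [-0.08 -0.05  0.03] j [-0.64  0.37  1.56  0.    1.21 -1.81] tilt [ 0.011 -0.008 -1.   ]
(617.5, 10.3, 100, 86.7) -> [ 4.39 30.96  0.41] rz -0.345
(617.5, 10.3, 9, 86.7) -> [ 4.52 30.99  9.51] rz -0.345
```

Call:
{"method": "step_arm", "body": {
  "commands": [
    [0.6, 4, 0, 0, 0, -0.05, -1],
    [1.1, 8, 0, 0, 0, -0.1, -1],
    [1.7, 12, 0, 0, 0, -0.15, -1],
    [2.2, 16, 0, 0, 0, -0.2, -1],
    [2.8, 20, 0, 0, 0, -0.25, -1],
    [3.4, 24, 0, 0, 0, -0.3, -1],
    [3.9, 28, 0, 0, 0, -0.34, -1],
    [4.2, 31, 0, 0, 0, -0.34, -1]
  ]
}}

```text
time_s: 22.25
ee_pos: [614.6, 16.8, 71.0]
orientation: [-0.0, 0.03, 1.0, 0.0]
contact_force: [-0.2, -0.1, -0.7]
opening: 25.8
finger_force: 20.0
```

Call:
{"method": "step_arm", "body": {
  "commands": [
    [0, 0, 0, 0, 0, 0, -1],
    [0, 0, 2, 0, 0, 0, -1],
    [0, 0, 4, 0, 0, 0, -1],
    [0, 0, 5, 0, 0, 0, -1],
    [0, 0, 5, 0, 0, 0, -1],
    [0, 0, 5, 0, 0, 0, -1]
  ]
}}

```text
time_s: 22.75
ee_pos: [613.8, 12.9, 20.3]
orientation: [-0.001, 0.032, 0.999, 0.0]
contact_force: [0.4, -0.1, -0.9]
opening: 25.4
finger_force: 20.0
```

```bash
python3 -c "
from h import *
plan((615.7,10.5,20,86.7),(615.7,10.5,9,86.7))"
```

```text
t 22.8 at [613.8  12.9  47. ] yaw 86.4 open 25.4 F [ 0.4 -0.1 -0.9] Tz [-0.02  0.03  0.02] j [-0.12  0.45  1.57 -0.    1.12 -1.63] tilt [-0.002  0.    -1.   ]
(615.7, 10.5, 20, 86.7) -> [-0.21 -0.22  2.7 ] rz -0.006
(615.7, 10.5, 9, 86.7) -> [-0.21 -0.22  3.8 ] rz -0.006
```

Call:
{"method": "step_arm", "body": {
  "commands": [
    [-0.2, -0.2, 1, 0, 0, 0, -1],
    [-0.2, -0.2, 2, 0, 0, 0, -1],
    [-0.2, -0.2, 2.7, 0, 0, 0, -1],
    [-0.2, -0.2, 2.7, 0, 0, 0, -1],
    [-0.2, -0.2, 2.7, 0, 0, 0, -1]
  ]
}}

```text
time_s: 23.17
ee_pos: [615.7, 11.2, -7.0]
orientation: [-0.001, 0.031, 1.0, 0.0]
contact_force: [-0.6, 0.1, -0.5]
opening: 25.6
finger_force: 20.0
```

```bash
python3 -c "
from h import *
plan((615.7,10.5,7.5,86.7))"
```

```text
t 23.2 at [615.7  11.2  19.7] yaw 86.4 open 25.6 F [-0.6  0.1 -0.5] Tz [-0.01  0.02  0.05] j [-0.12  0.5   1.57  0.    1.08 -1.63] tilt [-0.002  0.    -1.   ]
(615.7, 10.5, 7.5, 86.7) -> [-0.01 -0.07  1.22] rz -0.005
```

Call:
{"method": "step_arm", "body": {
  "commands": [
    [0, -0.1, 0.5, 0, 0, 0, -1],
    [0, -0.1, 0.9, 0, 0, 0, -1],
    [0, -0.1, 1.2, 0, 0, 0, -1],
    [0, -0.1, 1.2, 0, 0, 0, -1],
    [0, -0.1, 1.2, 0, 0, 0, 0],
    [0, -0.1, 1.2, 0, 0, 0, 0],
    [0, -0.1, 1.2, 0, 0, 0, 0],
    [0, -0.1, 1.2, 0, 0, 0, 0]
  ]
}}

```text
time_s: 23.83
ee_pos: [616.9, 10.2, -17.6]
orientation: [0.0, 0.031, 1.0, -0.0]
contact_force: [-0.4, -0.5, -0.3]
opening: 46.5
finger_force: 0.0
```

Call:
{"method": "step_arm", "body": {
  "commands": [
    [0, 0, -3, 0, 0, 0, 0],
    [0, 0, -6, 0, 0, 0, 0],
    [0, 0, -10, 0, 0, 0, 0.4],
    [0, 0, -14, 0, 0, 0, 0.7],
    [0, 0, -18, 0, 0, 0, 0.8],
    [0, 0, -19, 0, 0, 0, 0.8],
    [0, 0, -19, 0, 0, 0, 0.8]
  ]
}}

```text
time_s: 24.42
ee_pos: [620.2, 9.8, 177.7]
orientation: [0.005, 0.031, 0.999, -0.001]
contact_force: [-0.0, 0.0, 0.1]
opening: 76.7
finger_force: 0.0
```

```bash
python3 -c "
from h import *
a=np.radians(1.03);u=np.array([np.cos(a),np.sin(a)])
n=np.array([514.8,261.9])+72*u;print(n)
plan((586,263.2,200,91),(586,263.2,112,91))"
```

```text
[586.78836624 263.19426646]
t 24.4 at [620.2   9.8 204.4] yaw 86.4 open 76.7 F [-0.   0.   0.1] Tz [ 0.02 -0.01 -0.03] j [-0.12  0.29  1.44 -0.    1.4  -1.63] tilt [ 0.011 -0.001 -1.   ]
(586, 263.2, 200, 91) -> [ 5.   25.08  0.37] rz -0.08
(586, 263.2, 112, 91) -> [ 5.1  25.08  9.17] rz -0.08
```

Scraper released on the pad. Now over the nest.

Call:
{"method": "step_arm", "body": {
  "commands": [
    [0.8, 4, 0, 0, 0, -0.02, 0.95],
    [1.6, 8, 0, 0, 0, -0.04, 0.95],
    [2.4, 12, 0, 0, 0, -0.06, 0.95],
    [3.2, 16, 0, 0, 0, -0.08, 0.95],
    [4, 20, 0, 0, 0, -0.08, 0.95],
    [4.8, 23, 0, 0, 0, -0.08, 0.95],
    [5, 25, 0, 0, 0, -0.08, 0.95],
    [5, 25, 0, 0, 0, -0.08, 0.95]
  ]
}}

```text
time_s: 25.08
ee_pos: [579.3, 266.8, 168.5]
orientation: [-0.003, -0.011, 1.0, 0.0]
contact_force: [-0.6, -0.2, -0.2]
opening: 91.8
finger_force: 0.0
```

Call:
{"method": "step_arm", "body": {
  "commands": [
    [0, 0, 0, 0, 0, 0, 0.95],
    [0, 0, 1, 0, 0, 0, 0.95],
    [0, 0, 2, 0, 0, 0, 0.95],
    [0, 0, 2.5, 0, 0, 0, 0.95],
    [0, 0, 2.5, 0, 0, 0, 0.95],
    [0, 0, 2.5, 0, 0, 0, 0.95],
    [0, 0, 2.5, 0, 0, 0, 0.95]
  ]
}}

```text
time_s: 25.67
ee_pos: [582.6, 262.2, 146.9]
orientation: [0.0, -0.008, 1.0, -0.0]
contact_force: [0.2, -1.1, 0.9]
opening: 91.3
finger_force: 0.0
```

```bash
python3 -c "
from h import *
uv=np.array([[297.1,137],[378,137],[383.1,235.4],[299.9,236]])
w=onz('top',uv-.4,5)[:,:2];print(w.round(1).tolist(),cv2.minAreaRect(w.astype(np.float32)),w.mean(0))
plan((586,263.2,150,91),(586,263.2,112,91))"
```

```text
[[695.6, -121.5], [700.1, -381.6], [385.1, -387.9], [378.7, -130.8]] ((539.713134765625, -254.70343017578125), (316.96502685546875, 260.10565185546875), 1.147505760192871) [ 539.86042014 -255.43981597]
t 25.7 at [582.6 262.2 173.6] yaw 90.9 open 91.3 F [ 0.2 -1.1  0.9] Tz [ 0.03 -0.05  0.05] j [ 0.29  0.36  1.41 -0.    1.37 -1.3 ] tilt [ 0. -0. -1.]
(586, 263.2, 150, 91) -> [-0.35  0.09  2.36] rz -0.001
(586, 263.2, 112, 91) -> [-0.35  0.09  6.16] rz -0.001
```

Call:
{"method": "step_arm", "body": {
  "commands": [
    [-0.3, 0.1, 1, 0, 0, 0, 0.95],
    [-0.3, 0.1, 2, 0, 0, 0, 0.95],
    [-0.3, 0.1, 3, 0, 0, 0, 0.95],
    [-0.3, 0.1, 3.5, 0, 0, 0, 0.95],
    [-0.3, 0.1, 4.5, 0, 0, 0, 0.95],
    [-0.3, 0.1, 5.2, 0, 0, 0, 0.95],
    [-0.3, 0.1, 5.6, 0, 0, 0, 0.95],
    [-0.3, 0.1, 5.6, 0, 0, 0, 0.95]
  ]
}}

```text
time_s: 26.33
ee_pos: [584.1, 263.6, 89.2]
orientation: [-0.001, -0.009, 1.0, -0.0]
contact_force: [0.5, -0.5, -0.5]
opening: 91.7
finger_force: 0.0
```

Call:
{"method": "step_arm", "body": {
  "commands": [
    [0, 0, 0, 0, 0, 0, 0.95],
    [0, 0, 0, 0, 0, 0, 0.95]
  ]
}}

```text
time_s: 26.5
ee_pos: [585.7, 264.1, 91.4]
orientation: [0.001, -0.009, 1.0, 0.0]
contact_force: [0.4, -0.9, 0.1]
opening: 91.8
finger_force: 0.0
```

```bash
python3 -c "
from h import *
plan((586,263.2,112,91))"
```

```text
t 26.5 at [585.7 264.1 118.1] yaw 91.0 open 91.8 F [ 0.4 -0.9  0.1] Tz [0.04 0.02 0.03] j [ 0.29  0.42  1.45 -0.    1.27 -1.3 ] tilt [ 0.001  0.    -1.   ]
(586, 263.2, 112, 91) -> [-0.03 -0.09  0.61] rz -0.0
```

Call:
{"method": "step_arm", "body": {
  "commands": [
    [0, -0.1, 0.3, 0, 0, 0, 0.95],
    [0, -0.1, 0.5, 0, 0, 0, 0.95],
    [0, -0.1, 0.5, 0, 0, 0, 0.95],
    [0, -0.1, 0.5, 0, 0, 0, -0.2],
    [0, -0.1, 0.5, 0, 0, 0, -0.2],
    [0, -0.1, 0.5, 0, 0, 0, -0.2],
    [0, -0.1, 0.5, 0, 0, 0, -0.2],
    [0, -0.1, 0.5, 0, 0, 0, -0.2]
  ],
  "grip_force": 20
}}

```text
time_s: 27.17
ee_pos: [585.3, 263.2, 86.0]
orientation: [0.0, -0.009, 1.0, 0.0]
contact_force: [0.0, 0.4, -0.2]
opening: 68.0
finger_force: 20.0
```

Call:
{"method": "step_arm", "body": {
  "commands": [
    [0, 0, 0, 0, 0, 0, -0.2],
    [0, 0, 0, 0, 0, 0, -0.2],
    [0, 0, -0.3, 0, 0, 0, -0.2],
    [0, 0, -0.6, 0, 0, 0, -0.2],
    [0, 0, -0.9, 0, 0, 0, -0.2],
    [0, 0, -1.2, 0, 0, 0, -0.2]
  ]
}}

```text
time_s: 27.67
ee_pos: [585.0, 262.7, 97.9]
orientation: [-0.0, -0.009, 1.0, -0.0]
contact_force: [-0.4, -0.1, -1.1]
opening: 68.2
finger_force: 20.0
```

```bash
python3 -c "
from h import *
plan((586,263.2,217,91))"
```

```text
t 27.7 at [585.  262.7 124.6] yaw 91.0 open 68.2 F [-0.4 -0.1 -1.1] Tz [ 0.07 -0.01 -0.01] j [ 0.29  0.42  1.44 -0.    1.28 -1.3 ] tilt [-0.001 -0.    -1.   ]
(586, 263.2, 217, 91) -> [-0.09  0.05 -9.24] rz -0.0
```

Gripped at 68 mm (shell e) and lifting straight up.

Call:
{"method": "step_arm", "body": {
  "commands": [
    [0, 0, -0.6, 0, 0, 0, -0.2],
    [0, 0, -1.2, 0, 0, 0, -0.2],
    [0, 0, -1.8, 0, 0, 0, -0.2],
    [0, 0, -2.4, 0, 0, 0, -0.2],
    [0, 0, -3, 0, 0, 0, -0.2],
    [0, 0, -3.6, 0, 0, 0, -0.2],
    [0, 0, -4.2, 0, 0, 0, -0.2],
    [0, 0, -4.8, 0, 0, 0, -0.2]
  ]
}}

```text
time_s: 28.33
ee_pos: [585.3, 262.9, 146.6]
orientation: [0.0, -0.009, 1.0, 0.0]
contact_force: [0.5, 1.1, -1.9]
opening: 67.4
finger_force: 20.0
```

Call:
{"method": "step_arm", "body": {
  "commands": [
    [0, 0, -0.6, 0, 0, 0, -0.2],
    [0, 0, -1.2, 0, 0, 0, -0.2],
    [0, 0, -1.8, 0, 0, 0, -0.2],
    [0, 0, -2.4, 0, 0, 0, -0.2],
    [0, 0, -3, 0, 0, 0, -0.2],
    [0, 0, -3.6, 0, 0, 0, -0.2],
    [0, 0, -4.2, 0, 0, 0, -0.2],
    [0, 0, -4.8, 0, 0, 0, -0.2]
  ]
}}

```text
time_s: 29.0
ee_pos: [585.2, 262.9, 194.5]
orientation: [-0.0, -0.009, 1.0, -0.0]
contact_force: [-0.8, 0.3, -1.2]
opening: 67.8
finger_force: 20.0
```

```bash
cat >> h.py <<'E'
def mat(x,y,z,yaw=91):
    a=np.radians(1.0);return (540+x*np.cos(a)-y*np.sin(a),-255+x*np.sin(a)+y*np.cos(a),z,yaw)
E
python3 -c "
from h import *
plan(mat(90,60,217),mat(90,60,85),mat(90,60,79))"
```

```text
t 29.0 at [585.2 262.9 221.2] yaw 91.0 open 67.8 F [-0.8  0.3 -1.2] Tz [-0.02 -0.   -0.01] j [ 0.29  0.34  1.35 -0.    1.46 -1.3 ] tilt [-0. -0. -1.]
(np.float64(628.9391481778382), np.float64(-193.43842171126101), 217, 91) -> [ -3.59 -45.7    0.42] rz -0.0
(np.float64(628.9391481778382), np.float64(-193.43842171126101), 85, 91) -> [ -3.59 -45.7   13.62] rz -0.0
(np.float64(628.9391481778382), np.float64(-193.43842171126101), 79, 91) -> [ -3.59 -45.7   14.22] rz -0.0
```

Call:
{"method": "step_arm", "body": {
  "commands": [
    [-0.1, -1.5, 0, 0, 0, 0, -0.2],
    [-0.4, -4.5, 0, 0, 0, 0, -0.2],
    [-0.6, -8, 0, 0, 0, 0, -0.2],
    [-0.9, -11.5, 0, 0, 0, 0, -0.2],
    [-1.2, -15, 0, 0, 0, 0, -0.2],
    [-1.4, -18.5, 0, 0, 0, 0, -0.2],
    [-1.7, -22, 0, 0, 0, 0, -0.2],
    [-2, -25.5, 0, 0, 0, 0, -0.2]
  ]
}}

```text
time_s: 29.67
ee_pos: [609.0, 5.5, 193.8]
orientation: [-0.0, -0.008, 1.0, -0.0]
contact_force: [1.7, 0.4, -2.2]
opening: 67.9
finger_force: 20.0
```

Call:
{"method": "step_arm", "body": {
  "commands": [
    [-0.3, -3.5, 0, 0, 0, 0, -0.2],
    [-0.6, -7, 0, 0, 0, 0, -0.2],
    [-0.8, -10.5, 1, 0, 0, 0, -0.2],
    [-1.1, -14, 3, 0, 0, 0, -0.2],
    [-1.3, -17.5, 5, 0, 0, 0, -0.2],
    [-1.6, -20.2, 8, 0, 0, 0, -0.2],
    [-1.6, -20.2, 10, 0, 0, 0, -0.2],
    [-1.6, -20.2, 10, 0, 0, 0, -0.2]
  ]
}}

```text
time_s: 30.33
ee_pos: [623.7, -194.6, 87.3]
orientation: [-0.005, -0.007, 1.0, 0.002]
contact_force: [-0.3, 0.9, -3.5]
opening: 67.8
finger_force: 20.0
```

Call:
{"method": "step_arm", "body": {
  "commands": [
    [0, 0, 0, 0, 0, 0, -0.2],
    [0, 0, 0, 0, 0, 0, -0.2],
    [0, 0, 0, 0, 0, 0, -0.2]
  ]
}}

```text
time_s: 30.58
ee_pos: [630.7, -193.3, 96.5]
orientation: [0.002, -0.009, 1.0, -0.001]
contact_force: [0.8, 1.1, -2.8]
opening: 67.7
finger_force: 20.0
```

```bash
python3 -c "
from h import *
plan(mat(90,60,79))"
```

```text
t 30.6 at [ 630.7 -193.3  123.2] yaw 91.1 open 67.7 F [ 0.8  1.1 -2.8] Tz [ 0.01 -0.02  0.02] j [-0.43  0.45  1.4   0.    1.29 -2.02] tilt [ 0.004 -0.002 -1.   ]
(np.float64(628.9391481778382), np.float64(-193.43842171126101), 79, 91) -> [ 0.19 -0.    4.42] rz 0.001
```

Call:
{"method": "step_arm", "body": {
  "commands": [
    [0.1, 0, 1, 0, 0, 0, -0.2],
    [0.1, 0, 2, 0, 0, 0, -0.2],
    [0.1, 0, 3, 0, 0, 0, -0.2],
    [0.1, 0, 3.7, 0, 0, 0, -0.2],
    [0.1, 0, 4.1, 0, 0, 0, -0.2],
    [0.1, 0, 4.4, 0, 0, 0, -0.2],
    [0.1, 0, 4.5, 0, 0, 0, -0.2],
    [0.1, 0, 4.5, 0, 0, 0, -0.2]
  ]
}}

```text
time_s: 31.25
ee_pos: [626.7, -192.4, 50.9]
orientation: [-0.002, -0.009, 1.0, 0.001]
contact_force: [-7.3, 4.0, 10.6]
opening: 67.8
finger_force: 20.0
```

Call:
{"method": "step_arm", "body": {
  "commands": [
    [0, 0, 0, 0, 0, 0, -0.2],
    [0, 0, 0, 0, 0, 0, -0.2]
  ]
}}

```text
time_s: 31.42
ee_pos: [626.7, -192.4, 50.9]
orientation: [-0.002, -0.009, 1.0, 0.001]
contact_force: [-8.1, 3.1, 11.7]
opening: 67.6
finger_force: 20.0
```

```bash
python3 -c "
from h import *
plan(mat(90,60,77.7))"
```

```text
t 31.4 at [ 626.7 -192.4   77.6] yaw 91.0 open 67.6 F [-8.1  3.1 11.7] Tz [0.8  1.37 0.12] j [-0.43  0.5   1.43  0.    1.22 -2.02] tilt [-0.003  0.002 -1.   ]
(np.float64(628.9391481778382), np.float64(-193.43842171126101), 77.7, 91) -> [-0.22 -0.11 -0.01] rz 0.0
```

Contact at the mat (12 N). Release, rise and return to the nest.

Call:
{"method": "step_arm", "body": {
  "commands": [
    [0, 0, -0.1, 0, 0, 0, 0.7],
    [0, 0, -0.1, 0, 0, 0, 0.7],
    [0, 0, -0.1, 0, 0, 0, 0.7],
    [0, 0, -0.1, 0, 0, 0, 0.7],
    [0, 0, -1.5, 0, 0, 0, 0.7],
    [0, 0, -4, 0, 0, 0, 0.7],
    [0, 0, -8, 0, 0, 0, 0.7],
    [0, 0, -12, 0, 0, 0, 0.7]
  ]
}}

```text
time_s: 32.08
ee_pos: [626.9, -192.9, 169.2]
orientation: [-0.002, -0.009, 1.0, 0.001]
contact_force: [1.1, -0.4, 0.5]
opening: 79.8
finger_force: 0.0
```

Call:
{"method": "step_arm", "body": {
  "commands": [
    [0.3, 4, 0, 0, 0, 0, 0.7],
    [0.6, 8, 0, 0, 0, 0, 0.7],
    [0.9, 12, 0, 0, 0, 0, 0.7],
    [1.2, 16, 0, 0, 0, 0, 0.7],
    [1.5, 20, 0, 0, 0, 0, 0.7],
    [1.8, 24, 0, 0, 0, 0, 0.7],
    [2.1, 28, 0, 0, 0, 0, 0.7],
    [2.4, 31, 0, 0, 0, 0, 0.7]
  ]
}}

```text
time_s: 32.75
ee_pos: [598.5, 119.3, 170.1]
orientation: [0.001, -0.009, 1.0, 0.0]
contact_force: [-0.1, -0.1, 0.7]
opening: 79.9
finger_force: 0.0
```

```bash
python3 -c "
from h import *
plan((586,263.2,170,91),(586,263.2,105.5,91))
im=cams.grab_frame('top');cv2.imwrite('pics/a1.png',im)
# expected base square of shell e on the mat and next shell on the plate
for nm,X in (('e neck',[mat(87,61,105)[:3]]),('d?',[[586,263.2,133]])): print(nm,proj('top',X).round(1))
cv2.imwrite('pics/a1c.png',cv2.resize(im[125:245,140:400],None,fx=3,fy=3,interpolation=cv2.INTER_CUBIC))"
```

```text
t 32.8 at [598.5 119.3 196.8] yaw 91.1 open 79.9 F [-0.1 -0.1  0.7] Tz [ 0.03 -0.03 -0.02] j [ 0.05  0.29  1.46  0.    1.39 -1.54] tilt [ 0.001  0.001 -1.   ]
(586, 263.2, 170, 91) -> [ 0.98 14.41  2.7 ] rz 0.001
(586, 263.2, 105.5, 91) -> [ 0.99 14.4   9.15] rz 0.001
e neck [[324.3 149.6]]
d? [[166.  157.9]]
```

View pics/a1c.png

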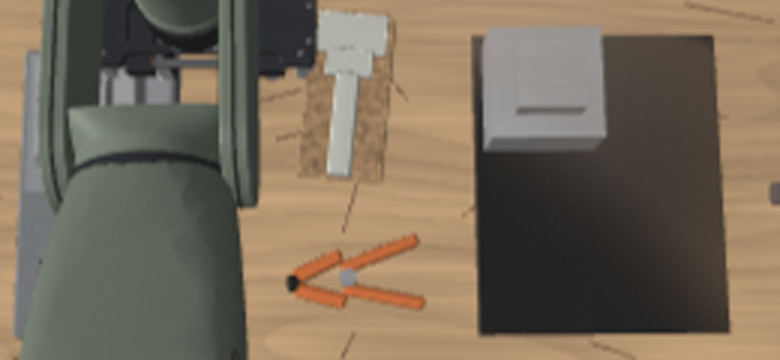

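Shell e stands on the mat (crop (545,90)) and the scraper lies on the pad (crop (345,95)). Next shell.

Call:
{"method": "step_arm", "body": {
  "commands": [
    [0.3, 3.5, 0, 0, 0, 0, 0.7],
    [0.5, 7, 0, 0, 0, 0, 0.7],
    [0.7, 10.5, 0, 0, 0, 0, 0.7],
    [0.9, 13, 0, 0, 0, 0, 0.7],
    [1, 14.4, 1, 0, 0, 0, 0.7],
    [1, 14.4, 2.5, 0, 0, 0, 0.7],
    [1, 14.4, 2.5, 0, 0, 0, 0.7],
    [1, 14.4, 2.5, 0, 0, 0, 0.7]
  ]
}}

```text
time_s: 33.47
ee_pos: [585.3, 258.9, 142.5]
orientation: [-0.002, -0.008, 1.0, -0.001]
contact_force: [0.1, 0.0, 0.2]
opening: 79.6
finger_force: 0.0
```

Call:
{"method": "step_arm", "body": {
  "commands": [
    [0, 0, 1, 0, 0, 0, 0.7],
    [0, 0, 2, 0, 0, 0, 0.7],
    [0, 0, 3, 0, 0, 0, 0.7],
    [0, 0, 4, 0, 0, 0, 0.7],
    [0, 0, 5, 0, 0, 0, 0.7],
    [0, 0, 5.5, 0, 0, 0, 0.7],
    [0, 0, 5.5, 0, 0, 0, 0.7],
    [0, 0, 5.5, 0, 0, 0, 0.7]
  ]
}}

```text
time_s: 34.13
ee_pos: [586.0, 259.8, 88.3]
orientation: [-0.0, -0.009, 1.0, -0.0]
contact_force: [0.5, -0.7, -0.3]
opening: 80.0
finger_force: 0.0
```

```bash
python3 -c "
from h import *
plan((586,263.2,105.5,91))"
```

```text
t 34.1 at [586.  259.8 115. ] yaw 91.0 open 80.0 F [ 0.5 -0.7 -0.3] Tz [ 0.02 -0.02  0.01] j [ 0.28  0.42  1.45  0.    1.27 -1.31] tilt [-0.001 -0.    -1.   ]
(586, 263.2, 105.5, 91) -> [-0.01  0.34  0.95] rz -0.0
```

Call:
{"method": "step_arm", "body": {
  "commands": [
    [0, 0.3, 0.4, 0, 0, 0, 0.7],
    [0, 0.3, 0.8, 0, 0, 0, 0.7],
    [0, 0.3, 0.9, 0, 0, 0, 0.7],
    [0, 0.3, 0.9, 0, 0, 0, 0.7],
    [0, 0.3, 0.9, 0, 0, 0, -0.7],
    [0, 0.3, 0.9, 0, 0, 0, -0.7],
    [0, 0.3, 0.9, 0, 0, 0, -0.7],
    [0, 0.3, 0.9, 0, 0, 0, -0.7]
  ]
}}

```text
time_s: 34.8
ee_pos: [586.4, 263.1, 80.2]
orientation: [0.0, -0.009, 1.0, 0.0]
contact_force: [-0.6, 0.4, -0.5]
opening: 56.7
finger_force: 0.3
```

Call:
{"method": "step_arm", "body": {
  "commands": [
    [0, 0, 0, 0, 0, 0, -0.7],
    [0, 0, 0, 0, 0, 0, -0.7],
    [0, 0, 0, 0, 0, 0, -0.7],
    [0, 0, 0, 0, 0, 0, -0.7],
    [0, 0, 0, 0, 0, 0, -0.7]
  ]
}}

```text
time_s: 35.22
ee_pos: [586.4, 263.2, 80.2]
orientation: [0.0, -0.009, 1.0, 0.0]
contact_force: [1.0, 1.0, 1.4]
opening: 55.0
finger_force: 19.9
```

```bash
python3 -c "
from h import *
plan((586,263.2,105.5,91))"
```

```text
t 35.2 at [586.4 263.2 106.9] yaw 91.0 open 55.0 F [1.  1.  1.4] Tz [ 0.21  0.03 -0.05] j [ 0.29  0.44  1.45  0.    1.25 -1.3 ] tilt [ 0.001  0.    -1.   ]
(586, 263.2, 105.5, 91) -> [0.04 0.   0.14] rz -0.0
```

Shell d (55 mm) gripped; lift straight up 10 cm.

Call:
{"method": "step_arm", "body": {
  "commands": [
    [0, 0, -0.4, 0, 0, 0, -0.7],
    [0, 0, -1, 0, 0, 0, -0.7],
    [0, 0, -1.6, 0, 0, 0, -0.7],
    [0, 0, -2.2, 0, 0, 0, -0.7],
    [0, 0, -2.9, 0, 0, 0, -0.7],
    [0, 0, -3.6, 0, 0, 0, -0.7],
    [0, 0, -4.3, 0, 0, 0, -0.7],
    [0, 0, -5, 0, 0, 0, -0.7]
  ]
}}

```text
time_s: 35.88
ee_pos: [586.4, 262.9, 130.9]
orientation: [0.0, -0.009, 1.0, 0.0]
contact_force: [0.4, 0.8, -2.3]
opening: 55.1
finger_force: 19.9
```

Call:
{"method": "step_arm", "body": {
  "commands": [
    [0, 0, -0.7, 0, 0, 0, -0.7],
    [0, 0, -1.4, 0, 0, 0, -0.7],
    [0, 0, -2.1, 0, 0, 0, -0.7],
    [0, 0, -2.8, 0, 0, 0, -0.7],
    [0, 0, -3.5, 0, 0, 0, -0.7],
    [0, 0, -4.2, 0, 0, 0, -0.7],
    [0, 0, -4.9, 0, 0, 0, -0.7],
    [0, 0, -5.6, 0, 0, 0, -0.7]
  ]
}}

```text
time_s: 36.55
ee_pos: [586.2, 262.9, 186.6]
orientation: [-0.0, -0.009, 1.0, -0.0]
contact_force: [0.5, -0.1, -2.2]
opening: 54.9
finger_force: 19.9
```

```bash
python3 -c "
from h import *
plan(mat(90,-65,217),mat(90,-65,73))"
```

```text
t 36.5 at [586.2 262.9 213.3] yaw 91.0 open 54.9 F [ 0.5 -0.1 -2.2] Tz [ 0.09 -0.05 -0.  ] j [ 0.29  0.34  1.35 -0.    1.45 -1.3 ] tilt [-0. -0. -1.]
(np.float64(631.1206989824987), np.float64(-318.4193836058099), 217, 91) -> [ -3.49 -58.2   -0.37] rz -0.0
(np.float64(631.1206989824987), np.float64(-318.4193836058099), 73, 91) -> [ -3.49 -58.2   14.03] rz -0.0
```

Call:
{"method": "step_arm", "body": {
  "commands": [
    [-0.1, -1.5, 0, 0, 0, 0, -0.7],
    [-0.3, -5, 0, 0, 0, 0, -0.7],
    [-0.5, -9, 0, 0, 0, 0, -0.7],
    [-0.8, -13, 0, 0, 0, 0, -0.7],
    [-1, -17, 0, 0, 0, 0, -0.7],
    [-1.2, -21, 0, 0, 0, 0, -0.7],
    [-1.5, -25, 0, 0, 0, 0, -0.7],
    [-1.7, -29, 0, 0, 0, 0, -0.7]
  ]
}}

```text
time_s: 37.22
ee_pos: [607.6, -29.8, 185.8]
orientation: [-0.0, -0.008, 1.0, -0.0]
contact_force: [1.2, -0.8, -2.6]
opening: 55.3
finger_force: 19.9
```

Call:
{"method": "step_arm", "body": {
  "commands": [
    [-0.2, -4, 0, 0, 0, 0, -0.7],
    [-0.4, -8, 0, 0, 0, 0, -0.7],
    [-0.7, -12, 0, 0, 0, 0, -0.7],
    [-0.9, -16, 0, 0, 0, 0, -0.7],
    [-1.1, -20, 0, 0, 0, 0, -0.7],
    [-1.4, -24, 0, 0, 0, 0, -0.7],
    [-1.6, -27.5, 0, 0, 0, 0, -0.7],
    [-1.7, -29.2, 0, 0, 0, 0, -0.7]
  ]
}}

```text
time_s: 37.88
ee_pos: [628.4, -324.7, 185.2]
orientation: [-0.001, -0.006, 1.0, -0.001]
contact_force: [0.3, -0.3, -2.4]
opening: 55.2
finger_force: 19.9
```

Call:
{"method": "step_arm", "body": {
  "commands": [
    [0, 0, 0, 0, 0, 0, -0.7],
    [0, 0, 1, 0, 0, 0, -0.7],
    [0, 0, 3, 0, 0, 0, -0.7],
    [0, 0, 5, 0, 0, 0, -0.7],
    [0, 0, 7, 0, 0, 0, -0.7],
    [0, 0, 9, 0, 0, 0, -0.7],
    [0, 0, 9, 0, 0, 0, -0.7],
    [0, 0, 9, 0, 0, 0, -0.7]
  ]
}}

```text
time_s: 38.55
ee_pos: [628.6, -315.9, 93.5]
orientation: [-0.002, -0.009, 1.0, 0.002]
contact_force: [-0.0, -0.5, -1.2]
opening: 54.9
finger_force: 19.9
```

```bash
python3 -c "
from h import *
plan(mat(90,-65,72))"
```

```text
t 38.5 at [ 628.6 -315.9  120.2] yaw 91.1 open 54.9 F [-0.  -0.5 -1.2] Tz [ 0.05 -0.04  0.1 ] j [-0.59  0.55  1.26  0.    1.34 -2.18] tilt [-0.004  0.003 -1.   ]
(np.float64(631.1206989824987), np.float64(-318.4193836058099), 72, 91) -> [-0.27 -0.27  4.82] rz 0.001
```

Call:
{"method": "step_arm", "body": {
  "commands": [
    [0, -0.1, 1, 0, 0, 0, -0.7],
    [0, -0.1, 2, 0, 0, 0, -0.7],
    [0, -0.1, 3, 0, 0, 0, -0.7],
    [0, -0.1, 3.8, 0, 0, 0, -0.7],
    [0, -0.1, 4.4, 0, 0, 0, -0.7],
    [0, -0.1, 4.8, 0, 0, 0, -0.7],
    [0, -0.1, 4.8, 0, 0, 0, -0.7],
    [0, -0.1, 4.8, 0, 0, 0, -0.7]
  ]
}}

```text
time_s: 39.22
ee_pos: [630.1, -319.4, 47.6]
orientation: [-0.0, -0.009, 1.0, 0.0]
contact_force: [0.0, 0.5, -1.3]
opening: 55.2
finger_force: 19.9
```

```bash
python3 -c "
from h import *
plan(mat(90,-65,72))"
```

```text
t 39.2 at [ 630.1 -319.4   74.3] yaw 91.0 open 55.2 F [ 0.   0.5 -1.3] Tz [-0.02  0.02  0.  ] j [-0.59  0.59  1.29  0.    1.26 -2.18] tilt [-0.  0. -1.]
(np.float64(631.1206989824987), np.float64(-318.4193836058099), 72, 91) -> [-0.1   0.09  0.23] rz -0.0
```

Call:
{"method": "step_arm", "body": {
  "commands": [
    [0, 0, 0.2, 0, 0, 0, -0.7],
    [0, 0, 0.25, 0, 0, 0, -0.7],
    [0, 0, 0.25, 0, 0, 0, -0.7],
    [0, 0, 0.2, 0, 0, 0, 0.5],
    [0, 0, 0.2, 0, 0, 0, 0.5],
    [0, 0, 0.2, 0, 0, 0, 0.5],
    [0, 0, 0.2, 0, 0, 0, 0.5],
    [0, 0, 0.2, 0, 0, 0, 0.5]
  ]
}}

```text
time_s: 39.88
ee_pos: [630.5, -319.6, 46.4]
orientation: [0.0, -0.009, 1.0, -0.0]
contact_force: [0.2, 0.6, 0.1]
opening: 70.8
finger_force: 0.0
```

Call:
{"method": "step_arm", "body": {
  "commands": [
    [0, 0, -1, 0, 0, 0, 0.5],
    [0, 0, -3, 0, 0, 0, 0.5],
    [0, 0, -7, 0, 0, 0, 0.4],
    [0, 0, -11, 0, 0, 0, 0.4],
    [0.1, 2, -12.5, 0, 0, 0, 0.4],
    [0.4, 6, -12.5, 0, 0, 0, 0.4],
    [0.6, 10, -12.5, 0, 0, 0, 0.4],
    [0.9, 14, -12.5, 0, 0, 0, 0.4]
  ]
}}

```text
time_s: 40.55
ee_pos: [619.2, -178.9, 172.8]
orientation: [0.001, -0.008, 1.0, -0.0]
contact_force: [-0.1, -0.2, -0.0]
opening: 65.7
finger_force: 0.0
```

```bash
python3 -c "
from h import *
plan((586,263.2,170,91),(586,263.2,99,91))
im=cams.grab_frame('top');cv2.imwrite('pics/a2.png',im)
b=cv2.imread('pics/top2.png')
r=im[138:186,145:203];cv2.imwrite('pics/a2c.png',np.hstack([cv2.resize(r,None,fx=7,fy=7,interpolation=cv2.INTER_CUBIC),cv2.resize(im[130:240,285:395],(340,336),interpolation=cv2.INTER_CUBIC)]))
"
```

```text
t 40.5 at [ 619.2 -178.9  199.5] yaw 90.9 open 65.7 F [-0.1 -0.2 -0. ] Tz [0.04 0.01 0.01] j [-0.42  0.35  1.37  0.    1.42 -2.  ] tilt [ 0.003 -0.001 -1.   ]
(586, 263.2, 170, 91) -> [ 2.63 44.26  2.9 ] rz -0.002
(586, 263.2, 99, 91) -> [ 2.65 44.26 10.  ] rz -0.002
```

View pics/a2c.png

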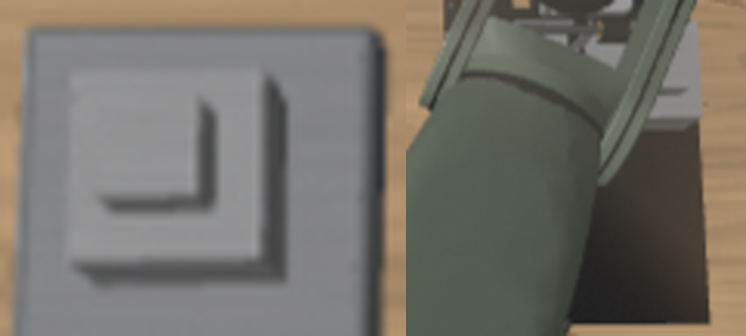

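Shell c is next on the plate (roof about 82 mm wide at crop (167,165)), and shell d stands on the mat.

Call:
{"method": "step_arm", "body": {
  "commands": [
    [0.2, 4, 0, 0, 0, 0, 0.4],
    [0.5, 8, 0, 0, 0, 0, 0.4],
    [0.7, 12, 0, 0, 0, 0, 0.4],
    [0.9, 16, 0, 0, 0, 0, 0.4],
    [1.2, 20, 0, 0, 0, 0, 0.4],
    [1.4, 24, 0, 0, 0, 0, 0.4],
    [1.6, 28, 0, 0, 0, 0, 0.4],
    [1.9, 32, 0, 0, 0, 0, 0.4]
  ]
}}

```text
time_s: 41.27
ee_pos: [594.4, 141.8, 172.0]
orientation: [0.001, -0.009, 1.0, 0.0]
contact_force: [-0.1, 1.3, -1.3]
opening: 65.7
finger_force: 0.0
```

Call:
{"method": "step_arm", "body": {
  "commands": [
    [0.2, 4, 0, 0, 0, 0, 0.4],
    [0.5, 8, 0, 0, 0, 0, 0.4],
    [0.7, 11, 0, 0, 0, 0, 0.4],
    [0.7, 12.2, 1, 0, 0, 0, 0.4],
    [0.7, 12.2, 3, 0, 0, 0, 0.4],
    [0.7, 12.2, 5, 0, 0, 0, 0.4],
    [0.7, 12.2, 5, 0, 0, 0, 0.4],
    [0.7, 12.2, 5, 0, 0, 0, 0.4]
  ]
}}

```text
time_s: 41.93
ee_pos: [584.2, 260.6, 119.3]
orientation: [-0.002, -0.008, 1.0, -0.001]
contact_force: [0.3, 0.4, 1.0]
opening: 65.9
finger_force: 0.0
```

Call:
{"method": "step_arm", "body": {
  "commands": [
    [0, 0, 0, 0, 0, 0, 0.4],
    [0, 0, 0, 0, 0, 0, 0.4]
  ]
}}

```text
time_s: 42.1
ee_pos: [586.7, 261.5, 122.7]
orientation: [0.001, -0.008, 1.0, 0.0]
contact_force: [0.3, -0.2, -0.1]
opening: 65.6
finger_force: 0.0
```

```bash
python3 -c "
from h import *
print(onz('top',[[173.1,150],[160,165.9]],126).round(1))
plan((586,263.2,99,91))"
```

```text
[[611.3 245.7 126. ]
 [563.9 280.7 126. ]]
t 42.1 at [586.7 261.5 149.4] yaw 90.9 open 65.6 F [ 0.3 -0.2 -0.1] Tz [ 0.02  0.04 -0.02] j [ 0.28  0.39  1.42 -0.    1.32 -1.3 ] tilt [ 0.003  0.001 -1.   ]
(586, 263.2, 99, 91) -> [0.08 0.17 5.04] rz -0.001
```

Call:
{"method": "step_arm", "body": {
  "commands": [
    [0, 0.3, 1, 0, 0, 0, 0.4],
    [0, 0.3, 2, 0, 0, 0, 0.4],
    [0, 0.3, 3, 0, 0, 0, 0.4],
    [0, 0.3, 4, 0, 0, 0, 0.4],
    [0, 0.3, 4.6, 0, 0, 0, 0.4],
    [0, 0.3, 4.9, 0, 0, 0, 0.4],
    [0, 0.3, 4.9, 0, 0, 0, 0.4],
    [0, 0.3, 4.9, 0, 0, 0, 0.4]
  ]
}}

```text
time_s: 42.77
ee_pos: [585.2, 264.9, 71.6]
orientation: [-0.0, -0.009, 1.0, -0.0]
contact_force: [0.2, -0.2, 0.6]
opening: 65.7
finger_force: 0.0
```

Call:
{"method": "step_arm", "body": {
  "commands": [
    [0, 0, 0, 0, 0, 0, -0.7],
    [0, 0, 0, 0, 0, 0, -0.7],
    [0, 0, 0, 0, 0, 0, -0.7],
    [0, 0, 0, 0, 0, 0, -0.7],
    [0, 0, 0, 0, 0, 0, -0.7],
    [0, 0, 0, 0, 0, 0, -0.7],
    [0, 0, 0, 0, 0, 0, -0.7],
    [0, 0, 0, 0, 0, 0, -0.7]
  ]
}}

```text
time_s: 43.43
ee_pos: [585.5, 264.9, 72.4]
orientation: [0.0, -0.009, 1.0, 0.0]
contact_force: [0.2, -0.1, 2.1]
opening: 42.0
finger_force: 19.9
```

```bash
python3 -c "
from h import *
plan((586,263.2,99,91))"
```

```text
t 43.4 at [585.5 264.9  99.1] yaw 91.0 open 42.0 F [ 0.2 -0.1  2.1] Tz [-0.06  0.08  0.  ] j [ 0.29  0.44  1.46 -0.    1.24 -1.3 ] tilt [ 0.001  0.    -1.   ]
(586, 263.2, 99, 91) -> [-0.04 -0.17  0.01] rz -0.0
```

Shell c (42 mm). Lift and carry.

Call:
{"method": "step_arm", "body": {
  "commands": [
    [0, 0, -0.4, 0, 0, 0, -0.7],
    [0, 0, -1, 0, 0, 0, -0.7],
    [0, 0, -1.6, 0, 0, 0, -0.7],
    [0, 0, -2.2, 0, 0, 0, -0.7],
    [0, 0, -2.9, 0, 0, 0, -0.7],
    [0, 0, -3.6, 0, 0, 0, -0.7],
    [0, 0, -4.3, 0, 0, 0, -0.7],
    [0, 0, -5, 0, 0, 0, -0.7]
  ]
}}

```text
time_s: 44.1
ee_pos: [585.4, 265.0, 122.9]
orientation: [0.0, -0.009, 1.0, 0.0]
contact_force: [-0.4, 0.1, -1.8]
opening: 41.9
finger_force: 19.9
```

Call:
{"method": "step_arm", "body": {
  "commands": [
    [0, 0, -0.7, 0, 0, 0, -0.7],
    [0, 0, -1.4, 0, 0, 0, -0.7],
    [0, 0, -2.1, 0, 0, 0, -0.7],
    [0, 0, -2.8, 0, 0, 0, -0.7],
    [0, 0, -3.5, 0, 0, 0, -0.7],
    [0, 0, -4.2, 0, 0, 0, -0.7],
    [0, 0, -4.9, 0, 0, 0, -0.7],
    [0, 0, -5.6, 0, 0, 0, -0.7]
  ]
}}

```text
time_s: 44.77
ee_pos: [585.2, 264.9, 178.6]
orientation: [-0.0, -0.009, 1.0, 0.0]
contact_force: [0.4, 0.1, -1.0]
opening: 42.0
finger_force: 19.9
```

Call:
{"method": "step_arm", "body": {
  "commands": [
    [0.3, -1.5, 0, 0, 0, 0, -0.7],
    [1, -5, 0, 0, 0, 0, -0.7],
    [1.7, -8.5, 0, 0, 0, 0, -0.7],
    [2.5, -12, 0, 0, 0, 0, -0.7],
    [3.3, -15.5, 0, 0, 0, 0, -0.7],
    [4, -19, 0, 0, 0, 0, -0.7],
    [4.8, -22.5, 0, 0, 0, 0, -0.7],
    [5.5, -26, 0, 0, 0, 0, -0.7]
  ]
}}

```text
time_s: 45.43
ee_pos: [533.1, 1.6, 177.7]
orientation: [-0.0, -0.009, 1.0, -0.0]
contact_force: [0.9, -0.5, -1.4]
opening: 41.9
finger_force: 19.9
```

Call:
{"method": "step_arm", "body": {
  "commands": [
    [0.7, -3.5, 0, 0, 0, 0, -0.7],
    [1.5, -7, 0, 0, 0, 0, -0.7],
    [2.2, -10.5, 0, 0, 0, 0, -0.7],
    [3, -14, 0, 0, 0, 0, -0.7],
    [3.7, -17, 0, 0, 0, 0, -0.7],
    [4, -18.9, 2, 0, 0, 0, -0.7],
    [4, -18.9, 5, 0, 0, 0, -0.7],
    [4, -18.9, 8, 0, 0, 0, -0.7]
  ]
}}

```text
time_s: 46.1
ee_pos: [497.8, -188.6, 98.3]
orientation: [0.001, -0.007, 1.0, -0.001]
contact_force: [1.2, -0.3, -1.4]
opening: 42.1
finger_force: 19.9
```

Call:
{"method": "step_arm", "body": {
  "commands": [
    [0, 0, 0, 0, 0, 0, -0.7],
    [0, 0, 0, 0, 0, 0, -0.7],
    [0, 0, 0, 0, 0, 0, -0.7]
  ]
}}

```text
time_s: 46.35
ee_pos: [498.4, -186.2, 99.2]
orientation: [0.001, -0.009, 1.0, -0.001]
contact_force: [0.2, 0.3, -0.6]
opening: 41.8
finger_force: 19.9
```

```bash
python3 -c "
from h import *
plan(mat(-40,70,64.1))"
```

```text
t 46.4 at [ 498.4 -186.2  125.9] yaw 91.0 open 41.8 F [ 0.2  0.3 -0.6] Tz [ 0.04 -0.03  0.03] j [-0.52  0.19  1.73 -0.    1.22 -2.11] tilt [ 0.001 -0.001 -1.   ]
(np.float64(498.7844237431345), np.float64(-185.70875759654393), 64.1, 91) -> [-0.03  0.06  6.18] rz -0.0
```

Call:
{"method": "step_arm", "body": {
  "commands": [
    [0, 0, 1.2, 0, 0, 0, -0.7],
    [0, 0, 2.4, 0, 0, 0, -0.7],
    [0, 0, 3.6, 0, 0, 0, -0.7],
    [0, 0, 4.6, 0, 0, 0, -0.7],
    [0, 0, 5.4, 0, 0, 0, -0.7],
    [0, 0, 5.9, 0, 0, 0, -0.7],
    [0, 0, 6.1, 0, 0, 0, -0.7],
    [0, 0, 6.1, 0, 0, 0, -0.7]
  ]
}}

```text
time_s: 47.02
ee_pos: [497.7, -185.3, 37.1]
orientation: [-0.001, -0.009, 1.0, 0.0]
contact_force: [-2.2, 1.2, 2.3]
opening: 41.7
finger_force: 20.0
```

Call:
{"method": "step_arm", "body": {
  "commands": [
    [0, 0, 0, 0, 0, 0, -0.7],
    [0, 0, 0, 0, 0, 0, -0.7]
  ]
}}

```text
time_s: 47.18
ee_pos: [497.7, -185.3, 37.1]
orientation: [-0.0, -0.009, 1.0, 0.0]
contact_force: [-2.5, 2.4, 4.1]
opening: 41.9
finger_force: 20.0
```

Call:
{"method": "step_arm", "body": {
  "commands": [
    [0, 0, -0.05, 0, 0, 0, 0.25],
    [0, 0, -0.05, 0, 0, 0, 0.25],
    [0, 0, -0.05, 0, 0, 0, 0.25],
    [0, 0, -0.05, 0, 0, 0, 0.25],
    [0, 0, -0.05, 0, 0, 0, 0.25],
    [0, 0, -2, 0, 0, 0, 0.25],
    [0, 0, -5, 0, 0, 0, 0.25],
    [0, 0, -9, 0, 0, 0, 0.25]
  ]
}}

```text
time_s: 47.85
ee_pos: [495.2, -184.2, 124.6]
orientation: [-0.003, -0.009, 1.0, 0.002]
contact_force: [-0.2, -0.5, -0.0]
opening: 58.9
finger_force: 0.0
```

Call:
{"method": "step_arm", "body": {
  "commands": [
    [-0.3, 1.5, -3, 0, 0, 0, 0.2],
    [-1, 5, -3.5, 0, 0, 0, 0.2],
    [-1.7, 8.5, -3.5, 0, 0, 0, 0.2],
    [-2.5, 12, -3.5, 0, 0, 0, 0.2],
    [-3.3, 15.5, -3.5, 0, 0, 0, 0.2],
    [-4, 19, -3.5, 0, 0, 0, 0.2],
    [-4, 19, -3.5, 0, 0, 0, 0.2],
    [-4, 19, -3.5, 0, 0, 0, 0.2]
  ]
}}

```text
time_s: 48.52
ee_pos: [534.7, 6.6, 161.8]
orientation: [0.0, -0.011, 1.0, -0.0]
contact_force: [-0.2, -0.2, -0.0]
opening: 56.7
finger_force: 0.0
```

```bash
python3 -c "
from h import *
plan((586,264,170,91),(586,264,91.5,91))
im=cams.grab_frame('top');cv2.imwrite('pics/a3.png',im)
r=im[138:186,145:203];cv2.imwrite('pics/a3c.png',np.hstack([cv2.resize(r,None,fx=7,fy=7,interpolation=cv2.INTER_CUBIC),cv2.resize(im[120:245,285:395],(340,336),interpolation=cv2.INTER_CUBIC)]))
"
```

```text
t 48.5 at [534.7   6.6 188.5] yaw 91.2 open 56.7 F [-0.2 -0.2 -0. ] Tz [-0.03 -0.08 -0.01] j [-0.15  0.14  1.66 -0.    1.35 -1.74] tilt [ 0. -0. -1.]
(586, 264, 170, 91) -> [-5.67 25.63  1.84] rz 0.004
(586, 264, 91.5, 91) -> [-5.67 25.63  9.69] rz 0.004
```

View pics/a3c.png

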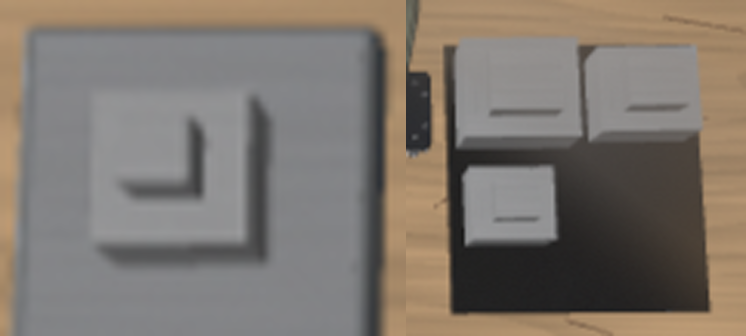

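The mat holds e, d and c, well apart. On the plate remains shell b (roof about 66 mm, crop (170,170)).

Call:
{"method": "step_arm", "body": {
  "commands": [
    [-0.8, 3.5, 0, 0, 0, 0, 0.2],
    [-1.5, 7, 0, 0, 0, 0, 0.2],
    [-2.3, 10.5, 0, 0, 0, 0, 0.2],
    [-3.1, 14, 0, 0, 0, 0, 0.2],
    [-3.9, 17.5, 0, 0, 0, 0, 0.2],
    [-4.6, 21, 0, 0, 0, 0, 0.2],
    [-5.4, 24.5, 0, 0, 0, 0, 0.2],
    [-5.7, 25.6, 0, 0, 0, 0, 0.2]
  ]
}}

```text
time_s: 49.23
ee_pos: [588.1, 264.6, 161.6]
orientation: [0.0, -0.009, 1.0, 0.001]
contact_force: [0.1, -0.3, -0.6]
opening: 56.4
finger_force: 0.0
```

Call:
{"method": "step_arm", "body": {
  "commands": [
    [0, 0, 1, 0, 0, 0, 0.2],
    [0, 0, 2, 0, 0, 0, 0.2],
    [0, 0, 3, 0, 0, 0, 0.2],
    [0, 0, 4, 0, 0, 0, 0.2],
    [0, 0, 4, 0, 0, 0, 0.2],
    [0, 0, 4, 0, 0, 0, 0.2],
    [0, 0, 4, 0, 0, 0, 0.2]
  ]
}}

```text
time_s: 49.82
ee_pos: [587.4, 261.1, 122.0]
orientation: [0.0, -0.008, 1.0, -0.0]
contact_force: [0.5, -0.2, 0.4]
opening: 56.3
finger_force: 0.0
```

```bash
python3 -c "
from h import *
w=onz('top',[[171.9,150],[160,164.1]],119);print('neck centre est',w[1,0]+14.5,w[0,1]+14.5)
w=onz('top',[[180.7,150],[160,173]],87);print('roof est',w[1,0]+33,w[0,1]+33)
plan((586,264,91.5,91))"
```

```text
neck centre est 585.2677388148381 265.2615732087222
roof est 584.3406344153946 265.0418372568206
t 49.8 at [587.4 261.1 148.7] yaw 90.9 open 56.3 F [ 0.5 -0.2  0.4] Tz [ 0.03  0.08 -0.01] j [ 0.28  0.39  1.42 -0.    1.33 -1.3 ] tilt [ 0. -0. -1.]
(586, 264, 91.5, 91) -> [0.14 0.29 5.72] rz -0.001
```

Call:
{"method": "step_arm", "body": {
  "commands": [
    [0.2, 0.3, 1.2, 0, 0, 0, 0.2],
    [0.2, 0.3, 2.4, 0, 0, 0, 0.2],
    [0.2, 0.3, 3.6, 0, 0, 0, 0.2],
    [0.2, 0.3, 4.6, 0, 0, 0, 0.2],
    [0.2, 0.3, 5.3, 0, 0, 0, 0.2],
    [0.2, 0.3, 5.6, 0, 0, 0, 0.2],
    [0.2, 0.3, 5.6, 0, 0, 0, 0.2],
    [0.2, 0.3, 5.6, 0, 0, 0, 0.2]
  ]
}}

```text
time_s: 50.48
ee_pos: [585.3, 265.0, 65.8]
orientation: [-0.0, -0.009, 1.0, -0.0]
contact_force: [-0.6, -0.5, 0.4]
opening: 56.3
finger_force: 0.0
```

Call:
{"method": "step_arm", "body": {
  "commands": [
    [0, 0, 0, 0, 0, 0, -1],
    [0, 0, 0, 0, 0, 0, -1],
    [0, 0, 0, 0, 0, 0, -1],
    [0, 0, 0, 0, 0, 0, -1],
    [0, 0, 0, 0, 0, 0, -1],
    [0, 0, 0, 0, 0, 0, -1],
    [0, 0, 0, 0, 0, 0, -1],
    [0, 0, 0, 0, 0, 0, -1]
  ]
}}

```text
time_s: 51.15
ee_pos: [585.5, 264.8, 66.3]
orientation: [0.0, -0.009, 1.0, -0.0]
contact_force: [-0.9, -1.5, 2.6]
opening: 28.9
finger_force: 19.9
```

```bash
python3 -c "
from h import *
plan(mat(-40,-70,190))"
```

```text
t 51.1 at [585.5 264.8  93. ] yaw 91.0 open 28.9 F [-0.9 -1.5  2.6] Tz [-0.08  0.12  0.05] j [ 0.29  0.45  1.46 -0.    1.23 -1.3 ] tilt [ 0.001 -0.    -1.   ]
(np.float64(501.2277606443542), np.float64(-325.6874349184387), 190, 91) -> [  9.43 -58.9   -9.7 ] rz -0.0
```

Shell b (29 mm). Lift and carry.

Call:
{"method": "step_arm", "body": {
  "commands": [
    [0, 0, -0.4, 0, 0, 0, -1],
    [0, 0, -1, 0, 0, 0, -1],
    [0, 0, -1.6, 0, 0, 0, -1],
    [0, 0, -2.2, 0, 0, 0, -1],
    [0, 0, -2.9, 0, 0, 0, -1],
    [0, 0, -3.6, 0, 0, 0, -1],
    [0, 0, -4.3, 0, 0, 0, -1],
    [0, 0, -5, 0, 0, 0, -1]
  ]
}}

```text
time_s: 51.82
ee_pos: [585.4, 265.0, 116.9]
orientation: [0.0, -0.009, 1.0, 0.0]
contact_force: [0.1, -0.4, -1.2]
opening: 29.0
finger_force: 19.9
```

Call:
{"method": "step_arm", "body": {
  "commands": [
    [0, 0, -0.7, 0, 0, 0, -1],
    [0, 0, -1.4, 0, 0, 0, -1],
    [0, 0, -2.1, 0, 0, 0, -1],
    [0, 0, -2.8, 0, 0, 0, -1],
    [0, 0, -3.5, 0, 0, 0, -1],
    [0, 0, -4.2, 0, 0, 0, -1],
    [0, 0, -4.9, 0, 0, 0, -1],
    [0, 0, -5.6, 0, 0, 0, -1]
  ]
}}

```text
time_s: 52.48
ee_pos: [585.2, 264.9, 172.6]
orientation: [-0.0, -0.009, 1.0, -0.0]
contact_force: [0.4, 0.3, -0.7]
opening: 29.1
finger_force: 19.9
```

Call:
{"method": "step_arm", "body": {
  "commands": [
    [0.3, -1.5, 0, 0, 0, 0, -1],
    [0.9, -5.5, 0, 0, 0, 0, -1],
    [1.5, -9.5, 0, 0, 0, 0, -1],
    [2.2, -13.5, 0, 0, 0, 0, -1],
    [2.8, -17.5, 0, 0, 0, 0, -1],
    [3.4, -21.5, 0, 0, 0, 0, -1],
    [4.1, -25.5, 0, 0, 0, 0, -1],
    [4.7, -29.5, 0, 0, 0, 0, -1]
  ]
}}

```text
time_s: 53.15
ee_pos: [541.7, -33.4, 171.8]
orientation: [-0.0, -0.009, 1.0, -0.0]
contact_force: [0.6, -0.1, -1.4]
opening: 28.8
finger_force: 19.9
```

Call:
{"method": "step_arm", "body": {
  "commands": [
    [0.6, -4, 0, 0, 0, 0, -1],
    [1.3, -8, 0, 0, 0, 0, -1],
    [1.9, -12, 0, 0, 0, 0, -1],
    [2.6, -16, 0, 0, 0, 0, -1],
    [3.2, -20, 0, 0, 0, 0, -1],
    [3.8, -24, 0, 0, 0, 0, -1],
    [4.4, -27.5, 0, 0, 0, 0, -1],
    [4.7, -29.4, 0, 0, 0, 0, -1]
  ]
}}

```text
time_s: 53.82
ee_pos: [498.9, -330.4, 171.7]
orientation: [-0.0, -0.007, 1.0, -0.001]
contact_force: [-0.6, 0.1, -1.0]
opening: 29.0
finger_force: 19.9
```

Call:
{"method": "step_arm", "body": {
  "commands": [
    [0, 0, 0, 0, 0, 0, -1],
    [0, 0, 1, 0, 0, 0, -1],
    [0, 0, 3, 0, 0, 0, -1],
    [0, 0, 5, 0, 0, 0, -1],
    [0, 0, 7, 0, 0, 0, -1],
    [0, 0, 9, 0, 0, 0, -1],
    [0, 0, 9, 0, 0, 0, -1],
    [0, 0, 9, 0, 0, 0, -1]
  ]
}}

```text
time_s: 54.48
ee_pos: [500.0, -323.0, 80.0]
orientation: [-0.002, -0.009, 1.0, 0.002]
contact_force: [-0.6, -0.9, -0.8]
opening: 29.0
finger_force: 19.9
```

```bash
python3 -c "
from h import *
plan(mat(-40,-70,58))"
```

```text
t 54.5 at [ 500.  -323.   106.7] yaw 91.1 open 29.0 F [-0.6 -0.9 -0.8] Tz [ 0.03 -0.02  0.03] j [-0.72  0.35  1.58  0.    1.22 -2.31] tilt [-0.003  0.003 -1.   ]
(np.float64(501.2277606443542), np.float64(-325.6874349184387), 58, 91) -> [-0.13 -0.29  4.87] rz 0.001
```

Call:
{"method": "step_arm", "body": {
  "commands": [
    [0, -0.1, 1.2, 0, 0, 0, -1],
    [0, -0.1, 2.4, 0, 0, 0, -1],
    [0, -0.1, 3.4, 0, 0, 0, -1],
    [0, -0.1, 4.2, 0, 0, 0, -1],
    [0, -0.1, 4.7, 0, 0, 0, -1],
    [0, -0.1, 5, 0, 0, 0, -1],
    [0, -0.1, 5, 0, 0, 0, -1],
    [0, -0.1, 5, 0, 0, 0, -1]
  ]
}}

```text
time_s: 55.15
ee_pos: [501.6, -326.9, 32.0]
orientation: [0.0, -0.009, 1.0, -0.0]
contact_force: [0.5, -0.2, -1.0]
opening: 28.7
finger_force: 20.0
```

```bash
python3 -c "
from h import *
plan(mat(-40,-70,57.5))"
```

```text
t 55.1 at [ 501.6 -326.9   58.7] yaw 91.0 open 28.7 F [ 0.5 -0.2 -1. ] Tz [ 0.04 -0.03 -0.02] j [-0.72  0.41  1.6   0.    1.13 -2.31] tilt [ 0.001 -0.    -1.   ]
(np.float64(501.2277606443542), np.float64(-325.6874349184387), 57.5, 91) -> [0.04 0.12 0.12] rz -0.0
```

Call:
{"method": "step_arm", "body": {
  "commands": [
    [0, 0, 0.1, 0, 0, 0, -1],
    [0, 0, 0.1, 0, 0, 0, -1],
    [0, 0, 0.1, 0, 0, 0, 0],
    [0, 0, 0.1, 0, 0, 0, 0],
    [0, 0, 0.1, 0, 0, 0, 0],
    [0, 0, 0.1, 0, 0, 0, 0],
    [0, 0, 0.1, 0, 0, 0, 0],
    [0, 0, -1, 0, 0, 0, 0]
  ]
}}

```text
time_s: 55.82
ee_pos: [499.6, -325.1, 39.9]
orientation: [-0.002, -0.009, 1.0, 0.002]
contact_force: [-0.3, 0.7, -0.0]
opening: 47.1
finger_force: 0.0
```

Call:
{"method": "step_arm", "body": {
  "commands": [
    [0, 0, -3, 0, 0, 0, 0],
    [0, 0, -7, 0, 0, 0, 0],
    [0, 0, -11, 0, 0, 0, 0],
    [-0.3, 1.5, -13, 0, 0, 0, 0],
    [-0.9, 5.5, -13, 0, 0, 0, 0],
    [-1.5, 9.5, -13, 0, 0, 0, 0],
    [-2.2, 13.5, -13, 0, 0, 0, 0],
    [-2.8, 17.5, -13, 0, 0, 0, 0]
  ]
}}

```text
time_s: 56.48
ee_pos: [526.7, -149.8, 173.3]
orientation: [0.001, -0.008, 1.0, -0.0]
contact_force: [0.1, 1.4, 0.2]
opening: 47.1
finger_force: 0.0
```

Call:
{"method": "step_arm", "body": {
  "commands": [
    [-0.6, 4, 0, 0, 0, 0, 0],
    [-1.2, 8, 0, 0, 0, 0, 0],
    [-1.8, 12, 0, 0, 0, 0, 0],
    [-2.4, 16, 0, 0, 0, 0, 0],
    [-2.4, 16, 0, 0, 0, 0, 0],
    [-2.4, 16, 0, 0, 0, 0, 0]
  ]
}}

```text
time_s: 56.98
ee_pos: [547.8, 11.3, 172.8]
orientation: [0.001, -0.011, 1.0, -0.0]
contact_force: [-0.3, -0.9, -0.5]
opening: 47.0
finger_force: 0.0
```

```bash
python3 - <<'E'
from h import *
im=cams.grab_frame('top');cv2.imwrite('pics/a4.png',im)
# any shell a left at the nest place? dark side faces stand out on the plate
g=cv2.cvtColor(im,cv2.COLOR_BGR2GRAY);print("roof a expected px",proj('top',[[585,265,80],[585-25,265-25,80],[585,265,112],[585,265-33,40],[585-33,265,40]]).round(1).tolist())
print(g[142:186:2,152:196:2])
plan((585.5,264.8,170,91),(585.5,264.8,86,91))
E
```

```text
roof a expected px [[169.5, 162.6], [177.5, 170.9], [167.0, 160.0], [183.1, 165.8], [171.9, 176.1]]
[[116 117 117 117 117 117 117 116 116 115 115 116 115 115 115 115 115 115
  115 115 115 115]
 [135 135 134 134 134 134 133 133 133 133 133 133 132 132 132 133 132 132
  132 132 131 131]
 [132 132 131 133 133 131 132 132 131 131 131 131 131 131 131 132 131 131
  131 131 131 131]
 [132 132 132 132 132 132 132 132 131 131 131 131 131 130 131 130 131 129
  130 130 130 130]
 [132 132 133 132 132 132 132 132 132 132 132 132 132 133 133 133 133 133
  133 131 132 131]
 [133 133 133 133 134 133 133 132 133 133 133 132 132 133 132 132 132 132
  131 131 131 131]
 [132 133 133 133 133 139 140 139 139 139 140 140 139 122 130 130 130 130
  130 130 130 130]
 [131 130 131 130 130 146 145 145 146 146 146 145 146  89 112 129 128 128
  128 128 129 129]
 [132 132 132 132 132 147 146 145 145 102 142 144 145  88  84 131 131 131
  131 131 131 131]
 [132 131 131 131 131 147 146 145 145  84 121 146 147  89  84 131 131 131
  131 131 130 131]
 [131 130 131 130 130 145 140 124 123  80 121 145 145  88  84 130 130 
[... 616 characters left out ...]
32 132 132 132 132 132 131 131 131 131
  130 130 130 130]
 [132 132 132 132 132 133 132 132 132 132 132 132 133 132 131 131 131 130
  130 130 131 131]
 [131 131 131 131 131 131 131 131 131 131 131 131 131 131 131 131 131 130
  131 130 129 129]
 [133 133 133 133 132 133 133 133 133 132 132 132 132 132 132 132 132 132
  131 131 131 131]
 [131 131 131 131 131 131 131 131 131 131 131 131 131 131 131 131 131 130
  130 131 130 130]]
t 57.0 at [547.7   9.8 199.3] yaw 91.1 open 47.2 F [-1.2  0.2 -0.1] Tz [ 0.02  0.04 -0.01] j [-0.14  0.15  1.62 -0.    1.37 -1.73] tilt [ 0.001 -0.001 -1.   ]
(585.5, 264.8, 170, 91) -> [-4.27 25.43  2.92] rz 0.002
(585.5, 264.8, 86, 91) -> [-4.27 25.43 11.32] rz 0.002
```

Shell a is still there (roof at columns 162–177, rows 154–170, as predicted).

Call:
{"method": "step_arm", "body": {
  "commands": [
    [-0.7, 4, 0, 0, 0, 0, 0],
    [-1.3, 8, 0, 0, 0, 0, 0],
    [-2, 12, 0, 0, 0, 0, 0],
    [-2.7, 16, 0, 0, 0, 0, 0],
    [-3.3, 20, 0, 0, 0, 0, 0],
    [-4, 23.5, 0, 0, 0, 0, 0],
    [-4.3, 25.4, 1, 0, 0, 0, 0],
    [-4.3, 25.4, 3, 0, 0, 0, 0]
  ]
}}

```text
time_s: 57.7
ee_pos: [589.7, 267.0, 145.2]
orientation: [0.004, -0.009, 1.0, 0.002]
contact_force: [0.3, -0.6, -0.1]
opening: 47.4
finger_force: 0.0
```

Call:
{"method": "step_arm", "body": {
  "commands": [
    [0, 0, 1, 0, 0, 0, 0],
    [0, 0, 2, 0, 0, 0, 0],
    [0, 0, 3, 0, 0, 0, 0],
    [0, 0, 3, 0, 0, 0, 0],
    [0, 0, 3, 0, 0, 0, 0],
    [0, 0, 3, 0, 0, 0, 0]
  ]
}}

```text
time_s: 58.2
ee_pos: [586.9, 263.2, 112.7]
orientation: [0.001, -0.008, 1.0, 0.0]
contact_force: [0.4, -0.4, 0.2]
opening: 47.2
finger_force: 0.0
```

```bash
python3 -c "
from h import *
plan((585.5,264.8,85,91))"
```

```text
t 58.2 at [586.9 263.2 139.4] yaw 90.9 open 47.2 F [ 0.4 -0.4  0.2] Tz [ 0.03 -0.03  0.05] j [ 0.29  0.4   1.43 -0.    1.31 -1.3 ] tilt [ 0.001  0.    -1.   ]
(585.5, 264.8, 85, 91) -> [0.15 0.16 5.44] rz -0.001
```

Call:
{"method": "step_arm", "body": {
  "commands": [
    [0.1, 0.2, 1.2, 0, 0, 0, 0],
    [0.1, 0.2, 2.4, 0, 0, 0, 0],
    [0.1, 0.2, 3.4, 0, 0, 0, 0],
    [0.1, 0.2, 4.4, 0, 0, 0, 0],
    [0.1, 0.2, 5, 0, 0, 0, 0],
    [0.1, 0.2, 5.3, 0, 0, 0, 0],
    [0.1, 0.2, 5.3, 0, 0, 0, 0],
    [0.1, 0.2, 5.3, 0, 0, 0, 0]
  ]
}}

```text
time_s: 58.87
ee_pos: [585.3, 266.0, 58.8]
orientation: [-0.0, -0.009, 1.0, -0.0]
contact_force: [-0.3, -0.1, -0.8]
opening: 46.9
finger_force: 0.0
```

Call:
{"method": "step_arm", "body": {
  "commands": [
    [0, 0, 0, 0, 0, 0, -1],
    [0, 0, 0, 0, 0, 0, -1],
    [0, 0, 0, 0, 0, 0, -1],
    [0, 0, 0, 0, 0, 0, -1],
    [0, 0, 0, 0, 0, 0, -1],
    [0, 0, 0, 0, 0, 0, -1],
    [0, 0, 0, 0, 0, 0, -1],
    [0, 0, 0, 0, 0, 0, -1]
  ]
}}

```text
time_s: 59.53
ee_pos: [585.1, 265.9, 58.8]
orientation: [-0.0, -0.009, 1.0, -0.0]
contact_force: [-0.4, -0.4, 0.4]
opening: 15.9
finger_force: 20.0
```

```bash
python3 -c "
from h import *
plan(mat(-118,0,190))"
```

```text
t 59.5 at [585.1 265.9  85.5] yaw 91.0 open 15.9 F [-0.4 -0.4  0.4] Tz [ 0.04  0.02 -0.04] j [ 0.29  0.46  1.47  0.    1.21 -1.3 ] tilt [-0. -0. -1.]
(np.float64(422.0179719715458), np.float64(-257.0593839595995), 190, 91) -> [ 17.2  -52.01 -10.44] rz -0.0
```

Shell a (16 mm) gripped; lift and carry.

Call:
{"method": "step_arm", "body": {
  "commands": [
    [0, 0, -0.5, 0, 0, 0, -1],
    [0, 0, -1.5, 0, 0, 0, -1],
    [0, 0, -3, 0, 0, 0, -1],
    [0, 0, -4.5, 0, 0, 0, -1],
    [0, 0, -6, 0, 0, 0, -1],
    [0, 0, -7.5, 0, 0, 0, -1],
    [0, 0, -9, 0, 0, 0, -1],
    [0, 0, -10.5, 0, 0, 0, -1]
  ]
}}

```text
time_s: 60.2
ee_pos: [585.4, 266.0, 165.8]
orientation: [0.001, -0.009, 1.0, 0.0]
contact_force: [-0.4, 0.4, -1.1]
opening: 16.1
finger_force: 20.0
```

Call:
{"method": "step_arm", "body": {
  "commands": [
    [0.5, -1.5, 0, 0, 0, 0, -1],
    [1.5, -4.7, 0, 0, 0, 0, -1],
    [2.6, -8, 0, 0, 0, 0, -1],
    [3.7, -11.2, 0, 0, 0, 0, -1],
    [4.8, -14.5, 0, 0, 0, 0, -1],
    [5.9, -17.7, 0, 0, 0, 0, -1],
    [7, -21, 0, 0, 0, 0, -1],
    [8, -24.2, 0, 0, 0, 0, -1]
  ]
}}

```text
time_s: 60.87
ee_pos: [508.9, 21.1, 165.1]
orientation: [0.001, -0.009, 1.0, -0.0]
contact_force: [0.6, 0.3, -1.1]
opening: 16.0
finger_force: 20.0
```

Call:
{"method": "step_arm", "body": {
  "commands": [
    [1.1, -3.3, 0, 0, 0, 0, -1],
    [2.2, -6.6, 0, 0, 0, 0, -1],
    [3.3, -9.9, 0, 0, 0, 0, -1],
    [4.4, -13.2, 0, 0, 0, 0, -1],
    [5.5, -16.5, 0, 0, 0, 0, -1],
    [6.6, -19.8, 0, 0, 0, 0, -1],
    [7.7, -23.2, 0, 0, 0, 0, -1],
    [8.8, -26.5, 0, 0, 0, 0, -1]
  ]
}}

```text
time_s: 61.53
ee_pos: [425.5, -245.8, 165.3]
orientation: [0.001, -0.009, 1.0, -0.001]
contact_force: [0.8, 0.7, -1.3]
opening: 15.7
finger_force: 20.0
```

Call:
{"method": "step_arm", "body": {
  "commands": [
    [0.4, -1.3, 0, 0, 0, 0, -1],
    [0.4, -1.3, 0, 0, 0, 0, -1],
    [0.4, -1.3, 2, 0, 0, 0, -1],
    [0.4, -1.3, 4, 0, 0, 0, -1],
    [0.4, -1.3, 6, 0, 0, 0, -1],
    [0.4, -1.3, 8, 0, 0, 0, -1],
    [0.4, -1.3, 8, 0, 0, 0, -1],
    [0.4, -1.3, 8, 0, 0, 0, -1]
  ]
}}

```text
time_s: 62.2
ee_pos: [421.8, -255.6, 83.6]
orientation: [-0.001, -0.009, 1.0, 0.001]
contact_force: [-0.3, -0.9, -0.5]
opening: 15.8
finger_force: 20.0
```

```bash
python3 -c "
from h import *
plan(mat(-118,0,50.5))"
```

```text
t 62.2 at [ 421.8 -255.6  110.3] yaw 91.0 open 15.8 F [-0.3 -0.9 -0.5] Tz [ 0.   -0.06 -0.01] j [-0.72  0.14  1.83  0.    1.17 -2.31] tilt [-0.002  0.002 -1.   ]
(np.float64(422.0179719715458), np.float64(-257.0593839595995), 50.5, 91) -> [-0.03 -0.16  5.98] rz 0.001
```

Call:
{"method": "step_arm", "body": {
  "commands": [
    [0, -0.1, 1.2, 0, 0, 0, -1],
    [0, -0.1, 2.4, 0, 0, 0, -1],
    [0, -0.1, 3.6, 0, 0, 0, -1],
    [0, -0.1, 4.6, 0, 0, 0, -1],
    [0, -0.1, 5.4, 0, 0, 0, -1],
    [0, -0.1, 5.8, 0, 0, 0, -1],
    [0, -0.1, 6, 0, 0, 0, -1],
    [0, -0.1, 6, 0, 0, 0, -1]
  ]
}}

```text
time_s: 62.87
ee_pos: [422.5, -258.1, 24.1]
orientation: [0.0, -0.009, 1.0, -0.0]
contact_force: [0.2, -0.8, -0.5]
opening: 15.6
finger_force: 20.0
```

```bash
python3 -c "
from h import *
plan(mat(-118,0,50))"
```

```text
t 62.9 at [ 422.5 -258.1   50.8] yaw 91.0 open 15.6 F [ 0.2 -0.8 -0.5] Tz [-0.01 -0.04  0.06] j [-0.72  0.23  1.87  0.    1.04 -2.31] tilt [ 0. -0. -1.]
(np.float64(422.0179719715458), np.float64(-257.0593839595995), 50, 91) -> [0.05 0.11 0.08] rz -0.0
```

Call:
{"method": "step_arm", "body": {
  "commands": [
    [0, 0, 0.1, 0, 0, 0, -1],
    [0, 0, 0.1, 0, 0, 0, -1],
    [0, 0, 0.1, 0, 0, 0, -0.3],
    [0, 0, 0.1, 0, 0, 0, -0.3],
    [0, 0, 0.1, 0, 0, 0, -0.3],
    [0, 0, 0.1, 0, 0, 0, -0.3],
    [0, 0, -1, 0, 0, 0, -0.3],
    [0, 0, -3, 0, 0, 0, -0.3]
  ]
}}

```text
time_s: 63.53
ee_pos: [420.2, -256.2, 52.4]
orientation: [-0.002, -0.009, 1.0, 0.002]
contact_force: [-0.1, -0.4, 0.1]
opening: 33.2
finger_force: 0.0
```

Call:
{"method": "step_arm", "body": {
  "commands": [
    [0, 0, -4, 0, 0, 0, -0.3],
    [0, 0, -8, 0, 0, 0, -0.3],
    [0, 0, -12, 0, 0, 0, -0.3],
    [0, 4, -13, 0, 0, 0, -0.3],
    [0, 8, -13, 0, 0, 0, -0.3],
    [0, 12, -13, 0, 0, 0, -0.3],
    [0, 16, -13, 0, 0, 0, -0.3],
    [0, 20, -13, 0, 0, 0, -0.3]
  ]
}}

```text
time_s: 64.2
ee_pos: [418.5, -56.5, 185.1]
orientation: [0.001, -0.008, 1.0, -0.0]
contact_force: [1.6, 0.9, -0.4]
opening: 33.4
finger_force: 0.0
```

Call:
{"method": "step_arm", "body": {
  "commands": [
    [2, 4, 0, 0, 0, 0, -0.3],
    [4, 8, 0, 0, 0, 0, -0.3],
    [4, 12, 0, 0, 0, 0, -0.3],
    [4, 14, 0, 0, 0, 0, -0.3],
    [4, 14, 0, 0, 0, 0, -0.3],
    [4, 14, 0, 0, 0, 0, -0.3]
  ]
}}

```text
time_s: 64.7
ee_pos: [376.2, 82.1, 184.6]
orientation: [0.001, -0.01, 1.0, -0.0]
contact_force: [0.1, 0.0, -1.0]
opening: 33.0
finger_force: 0.0
```

```bash
python3 -c "
from h import *
plan((400,100,200,91))
a=cams.grab_frame('top');b=cams.grab_frame('side')
cv2.imwrite('pics/f.png',np.vstack([cv2.resize(a[95:240,140:400],(760,300),interpolation=cv2.INTER_AREA) if 0 else cv2.resize(a[90:250,140:400],(487,300),interpolation=cv2.INTER_CUBIC),cv2.resize(b[120:340,160:480],(487,300),interpolation=cv2.INTER_CUBIC)]))"
```

```text
t 64.7 at [376.2  82.1 211.3] yaw 91.2 open 33.0 F [ 0.1  0.  -1. ] Tz [0.07 0.03 0.07] j [-0.01 -0.23  1.96 -0.    1.41 -1.6 ] tilt [ 0.001 -0.001 -1.   ]
(400, 100, 200, 91) -> [-2.41  1.74  1.14] rz 0.003
```

View pics/f.png

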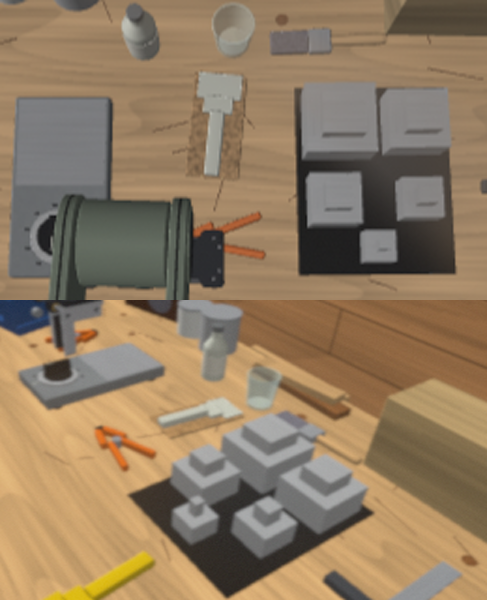

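The final view shows all five shells upright and apart on the mat (top crop (340,120), (415,120), (335,197), (420,197), (379,245)). The scraper lies flat on the pad at (215,125), the plate is empty, and the bystanders are in place. Handing in.

```bash
python3 -c "
from bench import robot
print(robot.job_done())"
```

```text
the job is handed in; nothing more can be done
None
```

The job is handed in: the timer is at its zero stop, all five shells (e, d, c, b, a in that order) stand apart on the mat, and the scraper lies flat on the cork pad. One bench touch with the fingertips, made to correct a 27 mm height error in the reported tool position, reached 53 N, and no verdict came back.

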